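# Unlock the toggle clamp and unload the drilled batten

### The job

The drilled batten is still clamped in the jig. Release the clamp's yellow safety slide: press it down and, keeping it pressed, slide it back towards the red grip until it comes up against its stop. Then lift the red handle right up so that the hold-down arm stands open, and lay the batten flat in the free half of the tray, beside the finished ones and lengthwise like them. Go gently on the plastic slide, do not wrench the handle while it is still locked, set the batten down rather than dropping it, leave the clamp open, and do not disturb the finished battens or the other things on the bench.

Things in the scene. Friction and masses are not known exactly. Their poses are not given: they have to be found in the camera images.
- jig: Drilling jig screwed down: plywood board 300 x 230 x 18 mm. Origin on the bench; +x points from clamp to batten, -x along the clamp's red handle. A block 60 mm wide (x -55 to 55, top 45 mm above the bench) carries the steel toggle clamp; its front face is the batten's fence. Low end stop (12 mm high) at y -92 to -114. The clamp block and foot keep within 30 mm of y = 0: the batten's ends are clear.
- clamp (a point): Nominal pivot of the clamp's handle: 78 mm above the bench, turning axis along the jig's y; axes as the jig's. The clamp is bolted through SLOTS: all of it (handle, safety slide, arm) may stand up to 12 mm either way along the jig's x from this and the other marks on the jig, which is not reported: find it by touch or sight.
- grip_mark (a point): Nominal middle of the red grip, 120 mm from the pivot towards the jig's -x, on the axis of the shut handle. Grip round, 22 mm thick, 78 to 163 mm from the pivot. The handle may rest 0 to 0.055 rad above level. Unlocked, it swings up 1.15 rad to its stop (about 4 N at the grip) and stays where left. Locked, it lifts only 0.06 rad; lifting harder than 15 N there breaks the lock.
- safety_slide (a point): Nominal foot of the ridge on the yellow safety slide atop the handle, slide locked: 50 mm from the pivot, 103 mm above the bench (up to 3 mm more if the handle rests high). On the pivot's side of it: a flat slick step 16 mm long, 20 wide, to press on; the ridge, 6 mm thick, 7 tall, is there to push on. Further towards the pivot nothing is higher than 95 mm above the bench.
- slide_stop (a point): Nominal place of the ridge's foot with the slide fully back, 15 mm towards the grip: a hard stop. The lock is clear after 13 mm. The step is sprung: 1.5 N to start, 3.5 N at 4 mm where a detent lets go (it blocks the slide at 3 mm of travel unless pressed), 4.8 N at 6.5 mm where it bottoms. Pressed, it slides at 3 to 5 N pushed on the ridge, and stays back when let go. The plastic breaks above 15 N in all.
- hold_arm (a joint): Hold-down arm of the clamp, rad: 0 shut, its rubber foot (18 mm) on the middle of the batten; 1.5 fully open, upright. Driven by the handle: handle at 0.4, 0.6, 0.8, 1.0, 1.15 rad puts it at 0.33, 0.72, 1.08, 1.34, 1.50. Open, arm and handle stand above the clamp block up to 240 mm above the bench, within 15 mm of the jig's y = 0.
- batten: The drilled pine batten in the jig: 45 (x) x 200 (y) x 27 mm (z), about 0.12 kg, two 10 mm holes. Origin under its centre, 18 mm above the bench at the start; lies along the jig's y.
- tray: Wooden outfeed tray screwed to the bench, outside 256 (x) x 266 (y) mm, walls 8 mm thick and 30 mm high. Origin under its centre on the bench; inner floor 8 mm above the bench. The two finished battens lie along its x in the half with y from +20 to +120 mm; the free half is y from -125 to +15 mm.
- finished_a: Finished batten like the other, lying in the tray along the tray's x, at about y = +45 mm. Its own length lies along its y; origin under its centre.
- finished_b: Finished batten like the other, in the tray at about y = +96 mm.
- screw_jar: Amber jar, 60 mm thick, 60 mm tall. Leave alone.
- try_square: Try square, wooden stock and steel blade 160 mm, lying flat. Leave alone.
- mallet: Wooden mallet lying on the bench, 60 mm tall. Leave alone.
Not all that is in view belongs to the job. What is shaped like the batten but purple is not meant.

How it is judged:
By the outcome, as a careful person would: the job done as asked, in the order asked, and still so for the second after the job is handed in, with the robot touching nothing.
It also fails if it takes over 64 s, if anything falls off the work surface, if the arm or the gripper's body presses on something with over 40 N, if the wrist force passes 120 N, or if a joint passes its speed limit or range.

### The arm

A 7-joint arm with a two-finger parallel gripper is mounted at the origin on the work surface. World frame = base frame: x ahead of the robot, y to its left, z up, the work surface at z = 0. Lengths are in m, angles in rad, forces in N, time in s.
With the tool pointing down it reaches from about 0.4 to 0.875 m from the base axis. Payload 19.3 kg.
Tool frame: the origin (TCP) lies midway between the tips of the shut fingers; the grasp point (between the pads) lies 19 mm behind it (bot.grip_point_offset is the distance from the TCP to the grasp point, in m); z points along the fingers, y is the direction in which the jaws open and shut (so a half turn about z gives the same grasp; the last joint's range is limited). The gripper opens to 85 mm and grips with 20 to 120 N. Pads are 22 mm wide; open, the fingers measure 114 mm over their backs; the gripper's body (76 mm by 85 mm) begins 54 mm behind the grasp point. The pads swing forward as they close: fully open they stand 13 mm farther back than shut.
Start: joints at [-1.223, 0.521, -0.036, 1.599, 0.021, 1.021, -0.113], TCP at [0.254, 0.571, 0.231] pointing down, gripper open.
Joint ranges: [-2.91, 2.91], [-0.3, 2.13], [-1.5, 1.42], [0.17, 2.43], [-1.26, 4.41], [0.16, 1.93], [-2.52, 2.52]. Speed limits (rad/s): [1.89, 1.89, 2.39, 2.39, 3.01, 3.01, 3.01].

### API

Orientations are given as [roll, pitch, yaw] about the fixed x, y, z axes, in that order (R = Rz(yaw) Ry(pitch) Rx(roll)).
In Python, from workcell import bot, viewer, workorder gives the robot as it stands.
- The arm moves only by the tool move_arm, never from a script. Its argument "plan" is a list of rows, each a list of 6 numbers: the shift along the tool's x, y, z scaled (see below), then the turn, a rotation vector about the tool's x, y, z scaled (see below). A call has 1 to 5 rows; each row shifts and turns the commanded pose from where the row before left it, along the tool's axes as they then stand; what a row does not reach is not made up. The controller multiplies each number of a shift by 0.025 m and each number of a turn by pi rad. A row lasts 1/10 s, in which the tool goes at most 50 mm and 8.59 degrees, less where a joint would pass 70% of its speed; a pose out of reach is approached as far as the arm can. A call with a number of a shift or a turn outside -1 to 1 is refused whole. A call with a gripper value outside its range is refused whole. "claw" is the closure, from -1 (fully open) to 1 (shut), so that 0 is half open, set as the call begins (left out, the last holds). The fingers move at their own pace and stop on an object; "force" is the grip in N (left out, the last holds). Time passes only in rows, so rows that do not move let the fingers close. It gives the time, the measured TCP pose, the force and the opening at its end, in the units of the state.
- bot.observe(): the state, without advancing time (a new reading comes with each control period).
- viewer.grab_frame(name): name is "scene" or "side" or "wrist"; returns the picture (420x560x3 uint8, red, green, blue); there is no depth.
- viewer.camera_info(name): a dict with "K" (3x3 intrinsics, pixels), "D" ([k1, k2, p1, p2, k3] as OpenCV has them; the pictures are not rectified), "R" (3x3) and "t" (3): a world point X has camera coordinates R X + t. Camera axes: x right, y down, z forward; pixel columns grow to the right and rows downward; lengths in m; the calibration is good to about 2 mm. A picture is of the moment at which its call begins: read the wrist's pose just before it. camera_info takes no time and is no camera call; for the wrist camera it gives the pose at the moment of the call.
- workorder.job_done(): hands the job in, once; it reports no verdict.
The state is a dict: "clock": time; "qpos": joint angles; "qd": joint speeds; "joint_efforts": joint torques, N m; "position": TCP position; "tool_rot": TCP orientation; "force": force on the tool from outside, world axes, zero at the start; "moment": the same for the moment, N m; "grip_width": finger opening in m.
Only numpy, scipy, OpenCV 4.12 (cv2) and the standard library are available. Lean on these libraries where they do the work, as an engineer would, in place of code of your own. Each camera call takes 0.05 s, during which the arm holds its last target.

## Working session

There is one attempt and no reset: what is moved stays moved. The work goes in short steps, Python scripts to look and compute and a tool call to move; the robot and the scene stay as the last step left them, time stands still between calls to the robot, and variables do not carry over. Pictures are saved under pics/ and viewed, and the job is handed in when it is done.

Besides the shell and the picture viewer there is one more tool, called after "Emit:" as a command line: name --pt "numbers of a row" for each row, then --argument value for the rest. move_arm: Moves the arm, as the interface text tells. Shifts and turns lie within -1 to 1; 1 stands for 0.025 m of shift or pi rad of turn. Its arguments: {"type":"object","properties":{"plan":{"type":"array","items":{"type":"array","items":{"type":"number"}}},"claw":{"type":"number"},"force":{"type":"number"}},"required":["plan"]}

```bash
ls -la; mkdir -p pics
python3 - <<'E'
from workcell import bot, viewer, workorder
import cv2
print(bot.observe())
for n in ["scene","side","wrist"]:
    im=viewer.grab_frame(n); cv2.imwrite(f"pics/{n}0.png",im[:,:,::-1])
    print(n,viewer.camera_info(n))
E
```

```text
total 12
drwxr-xr-x  3 agent agent 4096 Dec  7 09:14 .
drwxr-xr-x 23 root  root  4096 Dec  7 09:13 ..
drwxr-xr-x  2 agent agent 4096 Dec  7 09:14 pics
{'clock': 0.0, 'qpos': array([-1.22318934,  0.5220039 , -0.03632389,  1.60000616,  0.02122214,
        1.02111932, -0.11276194]), 'qd': array([ 0.00063318,  0.00065373,  0.00123996, -0.00090433, -0.00104845,
        0.00097139, -0.00032259]), 'joint_efforts': array([-2.67647505e-03, -9.27132154e+01,  1.97863653e+00, -3.69955266e+01,
        1.77819299e-02,  8.01015180e-03, -4.16384887e-05]), 'position': array([0.25350059, 0.57090462, 0.23073275]), 'tool_rot': array([-3.14044620e+00,  1.03738626e-04,  2.72382231e+00]), 'force': array([-0.16404864, -0.46446473,  0.06339231]), 'moment': array([ 0.03264918,  0.04652745, -0.0711289 ]), 'grip_width': 0.08537685361834495}
scene {'K': array([[390.62791894,   0.        , 275.12797973],
       [  0.        , 390.62791894, 209.4820158 ],
       [  0.        ,   0.        ,   1.        ]]), 'D': array([-0.04673309,  0.        ,  0.        ,  0.        ,  0.        ]), 'R': array([[ 0.05566801,  0.
[... 363 characters left out ...]
, 0.        , 0.        , 0.        , 0.        ]), 'R': array([[-0.96233091,  0.2711368 , -0.02010136],
       [ 0.1948841 ,  0.63635743, -0.74637083],
       [-0.18957694, -0.72217315, -0.66522667]]), 't': array([ 0.44681368, -0.03525472,  1.80909365])}
wrist {'K': array([[343.17461505,   0.        , 278.55118643],
       [  0.        , 343.17461505, 204.59810302],
       [  0.        ,   0.        ,   1.        ]]), 'D': array([0.02414662, 0.        , 0.        , 0.        , 0.        ]), 'R': array([[ 0.40441171,  0.91457526, -0.00180825],
       [ 0.88194104, -0.38945635,  0.26552544],
       [ 0.24213876, -0.10897636, -0.96410216]]), 't': array([-0.62426971, -0.03505232,  0.37963387])}
```

View pics/scene0.png

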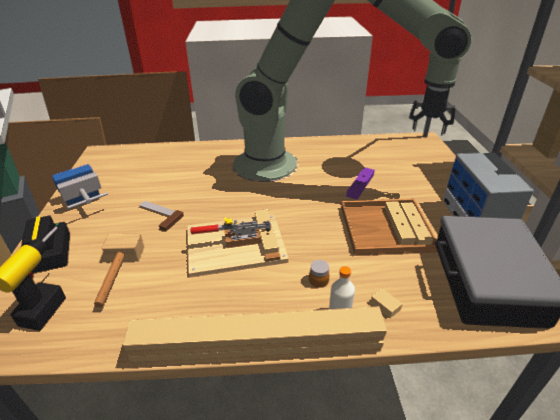

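View pics/side0.png

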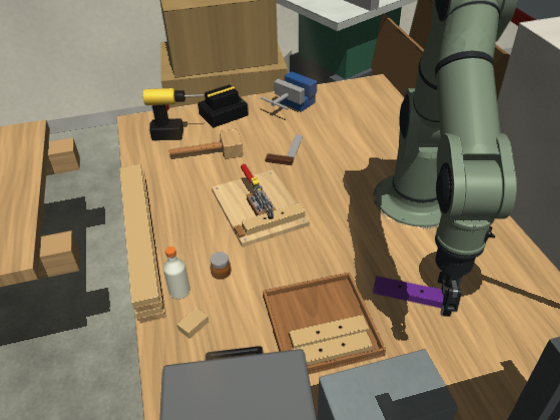

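View pics/wrist0.png

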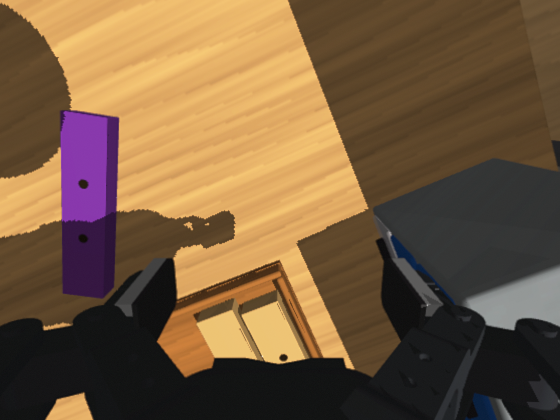

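Run:
```python
import cv2
a=cv2.imread("pics/scene0.png");b=cv2.imread("pics/side0.png")
cv2.imwrite("pics/c1.png",cv2.resize(a[200:280,175:300],None,fx=6,fy=6,interpolation=cv2.INTER_CUBIC))
cv2.imwrite("pics/c2.png",cv2.resize(b[155:245,205:315],None,fx=6.5,fy=6.5,interpolation=cv2.INTER_CUBIC))
cv2.imwrite("pics/c3.png",cv2.resize(a[190:260,330:450],None,fx=6,fy=6,interpolation=cv2.INTER_CUBIC))
cv2.imwrite("pics/c4.png",cv2.resize(b[265:380,255:395],None,fx=5,fy=5,interpolation=cv2.INTER_CUBIC))
```

```text
(no output)
```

View pics/c1.png

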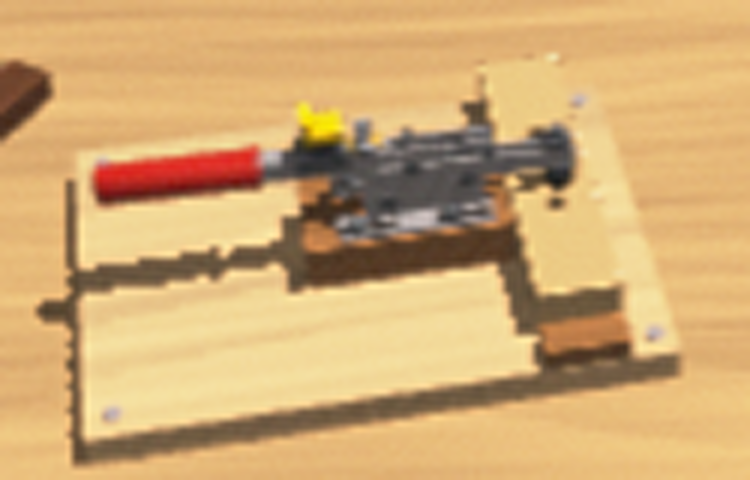

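View pics/c2.png

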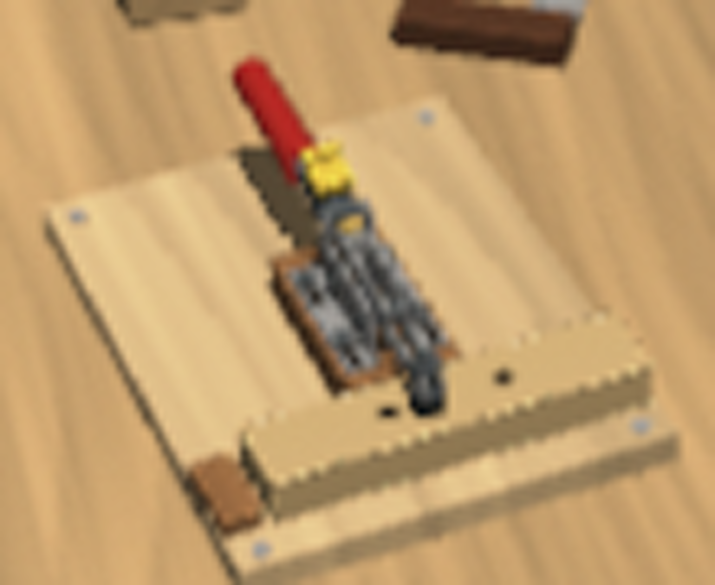

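View pics/c3.png

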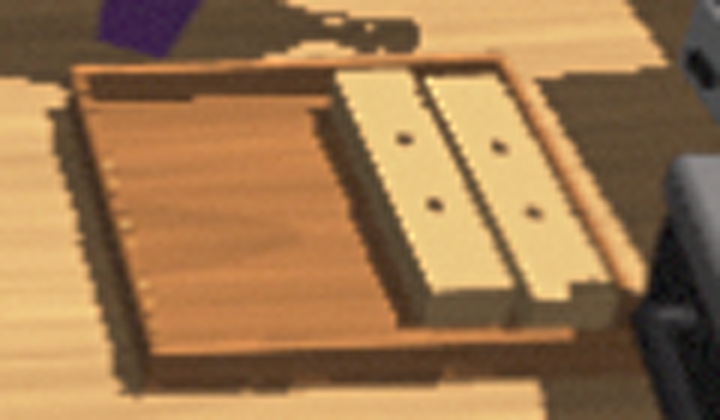

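View pics/c4.png

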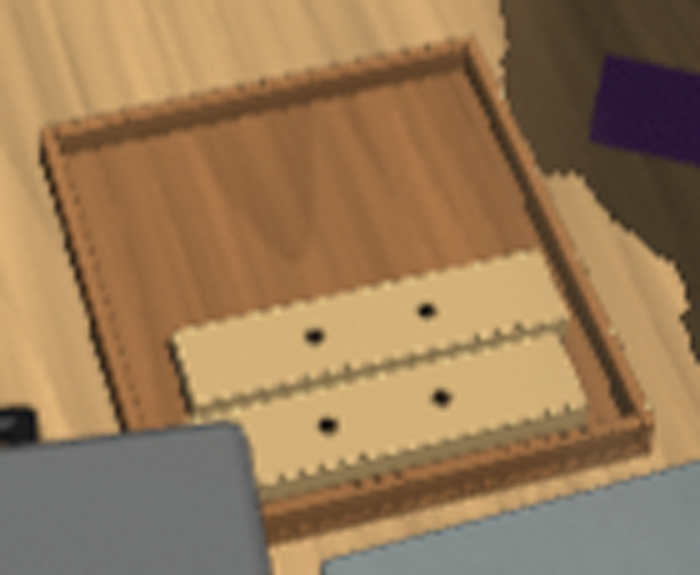

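```bash
cat > h.py <<'E'
import numpy as np, cv2
from workcell import bot, viewer, workorder
def ray(n,uv,info=None):
    c=info or viewer.camera_info(n)
    p=cv2.undistortPoints(np.array([[uv]],float),c["K"],c["D"]).ravel()
    d=c["R"].T@np.array([p[0],p[1],1.]); o=-c["R"].T@c["t"]
    return o,d/np.linalg.norm(d)
def onz(n,uv,z,info=None):
    o,d=ray(n,uv,info); return o+d*(z-o[2])/d[2]
def tri(l):
    A=np.zeros((3,3));b=np.zeros(3)
    for o,d in l:
        P=np.eye(3)-np.outer(d,d);A+=P;b+=P@o
    X=np.linalg.solve(A,b)
    return X,[np.linalg.norm(np.cross(X-o,d)) for o,d in l]
def proj(n,X,info=None):
    c=info or viewer.camera_info(n)
    return cv2.projectPoints(np.array([X],float),cv2.Rodrigues(c["R"])[0],c["t"],c["K"],c["D"])[0].ravel()
E
python3 - <<'E'
from h import *
np.set_printoptions(precision=4,suppress=True)
sc=lambda u,v:(175+(u+.5)/6-.5,200+(v+.5)/6-.5)
sd=lambda u,v:(205+(u+.5)/6.5-.5,155+(v+.5)/6.5-.5)
print("jig scene",[onz("scene",sc(*p),.018)[:2] for p in [(77,155),(78,442),(680,355),(590,88)]])
print("jig side",[onz("side",sd(*p),.018)[:2] for p in [(48,210),(443,98),(680,437),(237,578)]])
print("batten side",[onz("side",sd(*p),.045)[:2] for p in [(245,432),(605,317),(650,372),(268,490)]])
t=lambda u,v:(330+(u+.5)/6-.5,190+(v+.5)/6-.5)
s=lambda u,v:(255+(u+.5)/5-.5,265+(v+.5)/5-.5)
print("tray scene",[onz("scene",t(*p),.03)[:2] for p in [(73,68),(505,53),(148,352)]])
print("tray side",[onz("side",s(*p),.03)[:2] for p in [(45,132),(470,40),(650,412)]])
print("fin scene",[onz("scene",t(*p),.035)[:2] for p in [(337,70),(412,70),(430,292),(515,290)]])
print("fin side",[onz("side",s(*p),.035)[:2] for p in [(175,328),(540,250),(570,322),(195,410)]])
# clamp: foot top, grip ends, yellow
print("grip far", tri([ray("scene",sc(97,183)),ray("side",sd(250,70))]))
print("grip near", tri([ray("scene",sc(258,165)),ray("side",sd(300,165))]))
print("foot", tri([ray("scene",sc(558,150)),ray("side",sd(428,385))]))
E
```

```text
jig scene [array([ 0.4301, -0.2761]), array([ 0.656 , -0.2478]), array([0.6161, 0.0502]), array([0.3901, 0.0162])]
jig side [array([ 0.6505, -0.242 ]), array([ 0.4255, -0.2739]), array([0.3845, 0.023 ]), array([0.6132, 0.0547])]
batten side [array([ 0.5923, -0.0139]), array([ 0.4026, -0.0435]), array([0.3935, 0.0019]), array([0.5906, 0.0286])]
tray scene [array([0.3461, 0.2661]), array([0.351 , 0.5288]), array([0.5977, 0.2561])]
tray side [array([0.5946, 0.2649]), array([0.3461, 0.2693]), array([0.3486, 0.5257])]
fin scene [array([0.3673, 0.4199]), array([0.3708, 0.4643]), array([0.5685, 0.412 ]), array([0.5705, 0.4571])]
fin side [array([0.563 , 0.4135]), array([0.3653, 0.4209]), array([0.3678, 0.4675]), array([0.5671, 0.4634])]
grip far (array([ 0.5362, -0.2431,  0.0836]), [np.float64(0.0005464556809474252), np.float64(0.0005464556809475243)])
grip near (array([ 0.5283, -0.1607,  0.0826]), [np.float64(0.0007001220336891253), np.float64(0.000700122033689236)])
foot (array([ 0.5025, -0.0049,  0.0614]), [np.float64(0.0015656645280428556), np.float64(0.001565664528042893)])
```

```bash
cat >> h.py <<'E'
from scipy.spatial.transform import Rotation as Ro
def delta(p,rpy):
    s=bot.observe(); Rm=Ro.from_euler('xyz',s["tool_rot"]); Rt=Ro.from_euler('xyz',rpy)
    d=Rm.inv().apply(np.array(p)-s["position"])/.025
    r=(Rm.inv()*Rt).as_rotvec()/np.pi
    print("t",round(s["clock"],2),"pos",s["position"].round(4),"rot",s["tool_rot"].round(4),"F",s["force"].round(2),"w",round(s["grip_width"],4))
    print("shift units",d.round(2),"turn units",r.round(4))
E
python3 -c "
from h import *
delta([.53,-.13,.26],[np.pi,0,1.703])"
```

```text
t 0.15 pos [0.2535 0.571  0.2309] rot [-3.1407e+00  1.0000e-04  2.7238e+00] F [-0.87  0.36 -0.78] w 0.0855
shift units [-21.49 -21.14  -1.15] turn units [-2.000e-04  2.000e-04  3.249e-01]
```

Emit:
move_arm --pt "0 0 0 0 0 0.0465" --pt "0 0 0 0 0 0.0465" --pt "0 0 0 0 0 0.0465" --pt "0 0 0 0 0 0.0465" --pt "0 0 0 0 0 0.0465" --claw 1 --force 20

```text
clock: 0.65
position: [0.2535, 0.5711, 0.2311]
tool_rot: [-3.141, 0.0, 1.987]
force: [-1.3, 0.7, -0.0]
grip_width: 0.0122
```

Emit:
move_arm --pt "0 0 -0.3 0 0 0.0465" --pt "0 0 -0.3 0 0 0.0465" --pt "0 0 0 0 0 0"

```text
clock: 0.95
position: [0.2536, 0.5716, 0.2469]
tool_rot: [3.141, -0.001, 1.699]
force: [0.2, -0.3, 0.3]
grip_width: 0.0
```

```bash
python3 -c "
from h import *
delta([.53,-.13,.26],[np.pi,0,1.703])"
```

```text
t 0.95 pos [0.2536 0.5716 0.2469] rot [ 3.1410e+00 -6.0000e-04  1.6986e+00] F [ 0.16 -0.34  0.31] w 0.0
shift units [-29.24   7.39  -0.54] turn units [ 0.0002 -0.0002 -0.0014]
```

Emit:
move_arm --pt "-0.98 0.25 0 0 0 0" --pt "-0.98 0.25 0 0 0 0" --pt "-0.98 0.25 0 0 0 0" --pt "-0.98 0.25 0 0 0 0" --pt "-0.98 0.25 0 0 0 0"

```text
clock: 1.45
position: [0.3007, 0.4527, 0.2459]
tool_rot: [-3.141, 0.0, 1.707]
force: [0.7, 0.9, -0.1]
grip_width: 0.0002
```

Emit:
move_arm --pt "-0.98 0.25 0 0 0 0" --pt "-0.98 0.25 0 0 0 0" --pt "-0.98 0.25 0 0 0 0" --pt "-0.98 0.25 0 0 0 0" --pt "-0.98 0.25 0 0 0 0"

```text
clock: 1.95
position: [0.3476, 0.3353, 0.246]
tool_rot: [-3.142, 0.0, 1.707]
force: [0.5, -0.3, 0.1]
grip_width: -0.0001
```

Emit:
move_arm --pt "-0.98 0.25 0 0 0 0" --pt "-0.98 0.25 0 0 0 0" --pt "-0.98 0.25 0 0 0 0" --pt "-0.98 0.25 0 0 0 0" --pt "-0.98 0.25 0 0 0 0"

```text
clock: 2.45
position: [0.3945, 0.2179, 0.246]
tool_rot: [-3.141, 0.0, 1.707]
force: [0.2, -0.7, -0.1]
grip_width: -0.0
```

Emit:
move_arm --pt "-0.98 0.25 0 0 0 0" --pt "-0.98 0.25 0 0 0 0" --pt "-0.98 0.25 0 0 0 0" --pt "-0.98 0.25 0 0 0 0" --pt "-0.98 0.25 0 0 0 0"

```text
clock: 2.95
position: [0.4414, 0.1006, 0.246]
tool_rot: [-3.141, 0.0, 1.707]
force: [0.5, 0.4, -0.4]
grip_width: -0.0003
```

Emit:
move_arm --pt "-0.98 0.25 0 0 0 0" --pt "-0.98 0.25 0 0 0 0" --pt "-0.98 0.25 0 0 0 0" --pt "-0.98 0.25 0 0 0 0" --pt "0 0 0 0 0 0"

```text
clock: 3.45
position: [0.4793, 0.0048, 0.2461]
tool_rot: [-3.142, 0.001, 1.702]
force: [-0.4, 0.4, 0.4]
grip_width: 0.0
```

Run:
```python
from h import *
delta([.53,-.13,.26],[np.pi,0,1.703])
i=viewer.camera_info("wrist"); im=viewer.grab_frame("wrist"); cv2.imwrite("pics/w1.png",im[:,:,::-1])
print(-i["R"].T@i["t"], i["R"][2])
```

```text
t 3.45 pos [0.4793 0.0048 0.2461] rot [-3.1416e+00  1.4000e-03  1.7024e+00] F [-0.4   0.37  0.36] w 0.0
shift units [-5.61  1.3  -0.55] turn units [-0.      0.0004 -0.0002]
[0.46980777 0.07195111 0.38927648] [ 0.03467293 -0.26553381 -0.96347786]
```

View pics/w1.png

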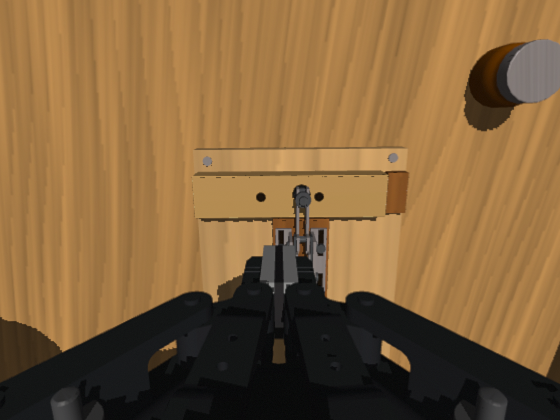

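Run:
```python
from h import *
i=viewer.camera_info("wrist")
c=[onz("wrist",p,.045,i) for p in [(193.5,172.5),(386.5,174),(196,218.5),(386,215)]]
print(np.array(c).round(4))
for p in [(260.5,197),(319,197)]: print(onz("wrist",p,.045,i))
print([onz("wrist",p,.018,i) for p in [(195,150),(406.5,149)]])
delta([.533,-.205,.18],[np.pi,0,1.703])
```

```text
[[ 0.3917  0.0008  0.045 ]
 [ 0.5857  0.0254  0.045 ]
 [ 0.3976 -0.0477  0.045 ]
 [ 0.5946 -0.0173  0.045 ]]
[ 0.46201028 -0.01552012  0.045     ]
[ 0.5219632  -0.00743823  0.045     ]
[array([0.38558578, 0.01975205, 0.018     ]), array([0.60996832, 0.05092406, 0.018     ])]
t 3.5 pos [0.4788 0.0065 0.2459] rot [-3.1411e+00  7.0000e-04  1.7030e+00] F [ 0.68  0.07 -0.33] w 0.0001
shift units [-8.67  1.04  2.64] turn units [-0.0002  0.0002 -0.    ]
```

Emit:
move_arm --pt "-0.97 0.12 0 0 0 0" --pt "-0.97 0.12 0 0 0 0" --pt "-0.97 0.12 0.3 0 0 0" --pt "-0.97 0.12 0.4 0 0 0" --pt "-0.97 0.12 0.4 0 0 0"

```text
clock: 4.0
position: [0.5095, -0.1103, 0.2182]
tool_rot: [-3.141, -0.0, 1.706]
force: [1.5, -0.1, 0.4]
grip_width: 0.0003
```

Emit:
move_arm --pt "-0.97 0.12 0.4 0 0 0" --pt "-0.97 0.12 0.4 0 0 0" --pt "-0.97 0.12 0.4 0 0 0" --pt "-0.9 0.08 0.34 0 0 0" --pt "0 0 0 0 0 0"

```text
clock: 4.5
position: [0.5322, -0.2052, 0.179]
tool_rot: [-3.14, 0.0, 1.702]
force: [-0.5, 1.4, -0.6]
grip_width: 0.0001
```

Run:
```python
from h import *
i=viewer.camera_info("wrist"); im=viewer.grab_frame("wrist"); cv2.imwrite("pics/w2.png",im[:,:,::-1])
import pickle; pickle.dump(i,open("w2.pkl","wb"))
delta([.533,-.205,.18],[np.pi,0,1.703])
```

```text
t 4.55 pos [ 0.5323 -0.2037  0.1794] rot [-3.1401e+00 -4.0000e-04  1.7027e+00] F [ 0.19 -0.13 -0.18] w -0.0002
shift units [-0.06  0.02 -0.02] turn units [-0.0005 -0.0001 -0.0001]
```

View pics/w2.png

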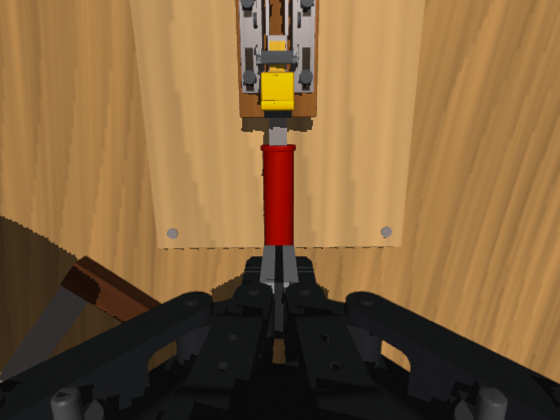

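Run:
```python
import cv2
a=cv2.imread("pics/w2.png")
cv2.imwrite("pics/w2c.png",cv2.resize(a[20:160,220:340],None,fx=4,fy=4,interpolation=cv2.INTER_CUBIC))
```

```text
(no output)
```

View pics/w2c.png

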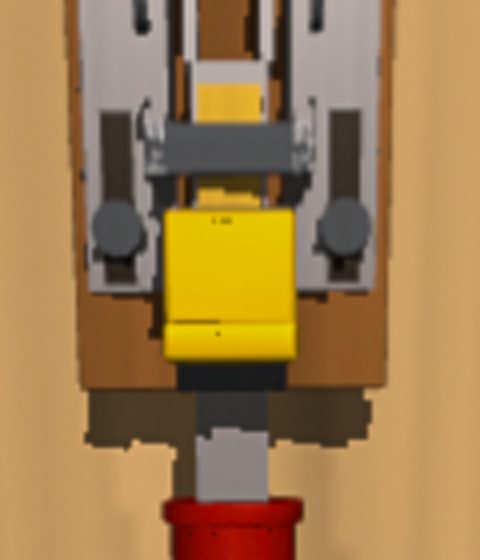

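Run:
```python
from h import *
import pickle; i=pickle.load(open("w2.pkl","rb"))
print("cam",-i["R"].T@i["t"])
j=np.array([-.132,.991]); O=np.array([.5166,-.082]); jy=np.array([-.991,-.132])
for nm,p,z in [("stepfront",(278,72.3),.1045),("ridge foot",(278,100.4),.1045),("ridge foot@top",(278,100.4),.1115),("ridge back top",(278,109.8),.1115),
  ("grip near end top",(278.5,145.5),.078+.011),("grip near axis",(278.5,147.5),.080),
  ("block edge -x",(278,116.3),.045),("board edge",(278,247.3),.018),("collar L",(261,147),.079),("collar R",(295,147),.079),("stepL",(261.5,85),.104),("stepR",(293.7,85),.104)]:
    X=onz("wrist",p,z,i); d=X[:2]-O; print(nm,X.round(4),"jig",(d@j).round(4),(d@jy).round(4))
```

```text
cam [ 0.52302419 -0.13814511  0.32224769]
stepfront [ 0.5193 -0.1173  0.1045] jig -0.0354 0.002
ridge foot [ 0.5214 -0.1331  0.1045] jig -0.0512 0.002
ridge foot@top [ 0.5215 -0.1332  0.1115] jig -0.0514 0.002
ridge back top [ 0.5222 -0.1385  0.1115] jig -0.0567 0.002
grip near end top [ 0.5254 -0.1613  0.089 ] jig -0.0798 0.0017
grip near axis [ 0.5257 -0.1636  0.08  ] jig -0.0821 0.0017
block edge -x [ 0.5225 -0.1434  0.045 ] jig -0.0616 0.0022
board edge [ 0.5384 -0.2636  0.018 ] jig -0.1829 0.0024
collar L [ 0.5135 -0.165   0.079 ] jig -0.0819 0.014
collar R [ 0.5372 -0.1618  0.079 ] jig -0.0818 -0.0098
stepL [ 0.5104 -0.1256  0.104 ] jig -0.0424 0.0119
stepR [ 0.5296 -0.1231  0.104 ] jig -0.0424 -0.0074
```

Run:
```python
from h import *
delta([.5197,-.1202,.118],[np.pi,0,1.703])
```

```text
t 4.55 pos [ 0.5323 -0.2037  0.1794] rot [-3.1401e+00 -4.0000e-04  1.7027e+00] F [ 0.19 -0.13 -0.18] w -0.0002
shift units [ 3.38 -0.06  2.46] turn units [-0.0005 -0.0001 -0.0001]
```

Emit:
move_arm --pt "0.9 0 0 0 0 0" --pt "0.9 0 0 0 0 0" --pt "0.9 0 0.5 0 0 0" --pt "0.68 -0.06 0.5 0 0 0" --pt "0 0 0.5 0 0 0"

```text
clock: 5.05
position: [0.5201, -0.116, 0.1425]
tool_rot: [3.141, -0.002, 1.708]
force: [0.8, 0.4, -0.4]
grip_width: 0.0001
```

Emit:
move_arm --pt "0 0 0.5 0 0 0" --pt "0 0 0.45 0 0 0" --pt "0 0 0 0 0 0" --pt "0 0 0 0 0 0"

```text
clock: 5.45
position: [0.5202, -0.1206, 0.119]
tool_rot: [-3.141, 0.0, 1.7]
force: [0.1, -0.0, 0.7]
grip_width: -0.0001
```

Run:
```python
from h import *
delta([.5197,-.1202,.107],[np.pi,0,1.703])
i=viewer.camera_info("side"); im=viewer.grab_frame("side")
cv2.imwrite("pics/s2.png",cv2.resize(im[155:245,205:315,::-1],None,fx=6.5,fy=6.5,interpolation=cv2.INTER_CUBIC))
im=viewer.grab_frame("wrist"); cv2.imwrite("pics/w3.png",im[:,:,::-1])
delta([.5197,-.1202,.107],[np.pi,0,1.703])
```

```text
t 5.45 pos [ 0.5202 -0.1206  0.119 ] rot [-3.1412e+00  2.0000e-04  1.7005e+00] F [ 0.06 -0.02  0.71] w -0.0001
shift units [ 0.02 -0.02  0.48] turn units [-0.0001  0.0001 -0.0008]
t 5.55 pos [ 0.5205 -0.1204  0.1194] rot [3.1410e+00 2.0000e-04 1.7007e+00] F [-0.74  0.11  0.44] w -0.0002
shift units [ 0.01 -0.03  0.5 ] turn units [ 0.0002  0.0001 -0.0007]
```

View pics/s2.png

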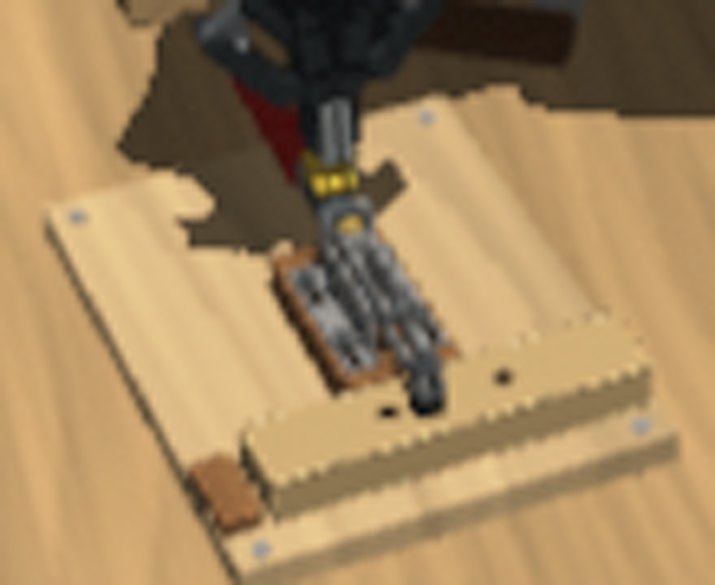

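View pics/w3.png

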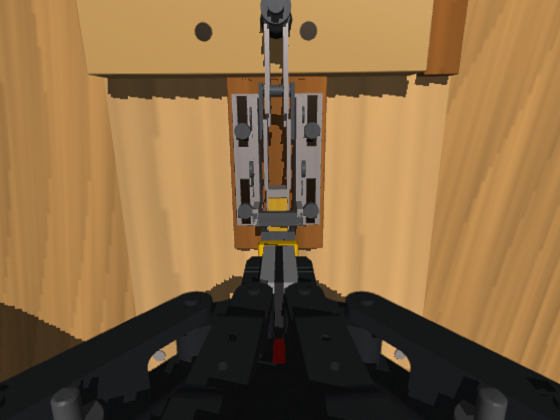

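Emit:
move_arm --pt "0 0 0.2 0 0 0" --pt "0 0 0.2 0 0 0" --pt "0 0 0.08 0 0 0" --pt "0 0 0 0 0 0"

```text
clock: 5.95
position: [0.52, -0.12, 0.1067]
tool_rot: [-3.141, -0.0, 1.701]
force: [-0.2, -0.7, -0.3]
grip_width: 0.0002
```

Emit:
move_arm --pt "0 0 0.08 0 0 0" --pt "0 0 0.06 0 0 0" --pt "0 0 0 0 0 0"

```text
clock: 6.25
position: [0.5203, -0.1201, 0.1035]
tool_rot: [3.142, 0.0, 1.701]
force: [-0.8, -1.0, 0.7]
grip_width: -0.0001
```

Emit:
move_arm --pt "0 0 0.06 0 0 0" --pt "0 0 0 0 0 0"

```text
clock: 6.45
position: [0.5203, -0.1201, 0.102]
tool_rot: [3.141, 0.0, 1.701]
force: [0.4, -1.2, 3.1]
grip_width: 0.0003
```

Emit:
move_arm --pt "0 0 0.04 0 0 0" --pt "0 0 0 0 0 0"

```text
clock: 6.65
position: [0.5203, -0.12, 0.101]
tool_rot: [3.141, 0.0, 1.701]
force: [-0.6, -0.4, 3.0]
grip_width: -0.0002
```

Emit:
move_arm --pt "0 0 0.04 0 0 0" --pt "0 0 0 0 0 0"

```text
clock: 6.85
position: [0.5203, -0.12, 0.1]
tool_rot: [3.142, 0.0, 1.701]
force: [0.6, -1.2, 3.2]
grip_width: 0.0005
```

Emit:
move_arm --pt "0 0 0.04 0 0 0" --pt "0 0 0 0 0 0"

```text
clock: 7.05
position: [0.5202, -0.12, 0.099]
tool_rot: [-3.142, 0.0, 1.701]
force: [1.5, -1.0, 3.4]
grip_width: 0.0
```

Emit:
move_arm --pt "0 0 0.02 0 0 0" --pt "0 0 0 0 0 0"

```text
clock: 7.25
position: [0.5202, -0.12, 0.0985]
tool_rot: [3.142, 0.0, 1.701]
force: [-0.1, -1.6, 3.8]
grip_width: -0.0003
```

Emit:
move_arm --pt "0 0 0.02 0 0 0" --pt "-0.06 0 0 0 0 0" --pt "-0.06 0 0 0 0 0" --pt "0 0 0 0 0 0"

```text
clock: 7.65
position: [0.5206, -0.123, 0.098]
tool_rot: [-3.142, -0.0, 1.701]
force: [0.3, 0.4, 3.4]
grip_width: -0.0001
```

Emit:
move_arm --pt "-0.04 0 0 0 0 0" --pt "-0.04 0 0 0 0 0" --pt "0 0 0 0 0 0"

```text
clock: 7.95
position: [0.5209, -0.1249, 0.098]
tool_rot: [-3.142, -0.0, 1.701]
force: [-0.7, 2.7, 2.8]
grip_width: 0.0003
```

Emit:
move_arm --pt "-0.04 0 0 0 0 0" --pt "-0.04 0 0 0 0 0" --pt "0 0 0 0 0 0"

```text
clock: 8.25
position: [0.5212, -0.1271, 0.0981]
tool_rot: [3.142, 0.0, 1.701]
force: [-0.5, 2.8, 3.9]
grip_width: -0.0001
```

Emit:
move_arm --pt "-0.04 0 0 0 0 0" --pt "0 0 0 0 0 0"

```text
clock: 8.45
position: [0.5213, -0.1281, 0.0981]
tool_rot: [3.142, 0.0, 1.701]
force: [-0.3, 1.8, 3.9]
grip_width: 0.0005
```

Emit:
move_arm --pt "-0.04 0 0 0 0 0" --pt "0 0 0 0 0 0"

```text
clock: 8.65
position: [0.5214, -0.1291, 0.0981]
tool_rot: [3.142, 0.0, 1.701]
force: [-0.1, 2.6, 3.0]
grip_width: -0.0001
```

Emit:
move_arm --pt "-0.04 0 0 0 0 0" --pt "0 0 0 0 0 0"

```text
clock: 8.85
position: [0.5216, -0.13, 0.0981]
tool_rot: [3.142, 0.0, 1.701]
force: [1.0, 2.0, 4.0]
grip_width: 0.0001
```

Emit:
move_arm --pt "-0.06 0 0 0 0 0" --pt "-0.06 0 0 0 0 0" --pt "0 0 0 0 0 0"

```text
clock: 9.15
position: [0.522, -0.1332, 0.0981]
tool_rot: [3.141, 0.0, 1.701]
force: [0.1, 0.8, 3.2]
grip_width: 0.0001
```

Emit:
move_arm --pt "-0.06 0 0 0 0 0" --pt "-0.04 0 0 0 0 0" --pt "0 0 0 0 0 0"

```text
clock: 9.45
position: [0.5223, -0.1356, 0.0981]
tool_rot: [3.142, 0.0, 1.701]
force: [0.2, 1.5, 4.0]
grip_width: 0.0001
```

Emit:
move_arm --pt "-0.03 0 0 0 0 0" --pt "0 0 0 0 0 0"

```text
clock: 9.65
position: [0.5224, -0.1361, 0.0981]
tool_rot: [3.142, 0.0, 1.701]
force: [0.0, 2.0, 2.4]
grip_width: -0.0005
```

Emit:
move_arm --pt "-0.02 0 0 0 0 0" --pt "0 0 0 0 0 0"

```text
clock: 9.85
position: [0.5224, -0.1366, 0.0981]
tool_rot: [3.142, 0.0, 1.701]
force: [0.2, 3.0, 3.3]
grip_width: -0.0003
```

Emit:
move_arm --pt "-0.02 0 0 0 0 0" --pt "0 0 0 0 0 0"

```text
clock: 10.05
position: [0.5225, -0.1371, 0.0981]
tool_rot: [3.142, 0.0, 1.701]
force: [1.1, 3.3, 3.5]
grip_width: -0.0001
```

Emit:
move_arm --pt "-0.02 0 0 0 0 0" --pt "0 0 0 0 0 0"

```text
clock: 10.25
position: [0.5225, -0.1376, 0.098]
tool_rot: [-3.142, 0.0, 1.701]
force: [0.7, 3.7, 3.5]
grip_width: 0.0003
```

Emit:
move_arm --pt "-0.02 0 0 0 0 0" --pt "0 0 0 0 0 0"

```text
clock: 10.45
position: [0.5226, -0.1381, 0.098]
tool_rot: [-3.142, -0.0, 1.701]
force: [1.4, 3.9, 4.6]
grip_width: -0.0003
```

Emit:
move_arm --pt "-0.02 0 0 0 0 0" --pt "0 0 0 0 0 0"

```text
clock: 10.65
position: [0.5226, -0.1382, 0.098]
tool_rot: [-3.141, -0.001, 1.701]
force: [0.2, 4.9, 2.7]
grip_width: 0.0002
```

Emit:
move_arm --pt "-0.015 0 0 0 0 0" --pt "0 0 0 0 0 0"

```text
clock: 10.85
position: [0.5226, -0.1383, 0.0979]
tool_rot: [-3.141, -0.001, 1.702]
force: [0.2, 6.6, 4.9]
grip_width: -0.0
```

Emit:
move_arm --pt "0.02 0 0 0 0 0" --pt "0.0 0 -0.15 0 0 0" --pt "0 0 -0.3 0 0 0" --pt "0 0 -0.6 0 0 0" --pt "0 0 -0.9 0 0 0"

```text
clock: 11.35
position: [0.5219, -0.139, 0.1468]
tool_rot: [-3.14, 0.0, 1.7]
force: [-0.9, -0.3, 0.1]
grip_width: 0.0004
```

Emit:
move_arm --pt "-0.8 0 -0.9 0 0 0" --pt "-0.9 0 -0.5 0 0 0" --pt "-0.9 0 0 0 0 0" --pt "0 0 0 0 0 0" --claw -1

```text
clock: 11.75
position: [0.5308, -0.2065, 0.1825]
tool_rot: [3.141, 0.002, 1.697]
force: [-0.1, 0.1, 0.1]
grip_width: 0.0578
```

Run:
```python
from h import *
import pickle
i=viewer.camera_info("wrist"); im=viewer.grab_frame("wrist"); cv2.imwrite("pics/w4.png",im[:,:,::-1])
pickle.dump(i,open("w4.pkl","wb"))
delta([.532,-.215,.0946],[np.pi,0,1.703])
```

```text
t 11.8 pos [ 0.5306 -0.2047  0.182 ] rot [-3.1415e+00  1.1000e-03  1.6986e+00] F [-0.81 -0.11  0.5 ] w 0.0654
shift units [-0.41  0.    3.5 ] turn units [-0.      0.0004 -0.0014]
```

View pics/w4.png

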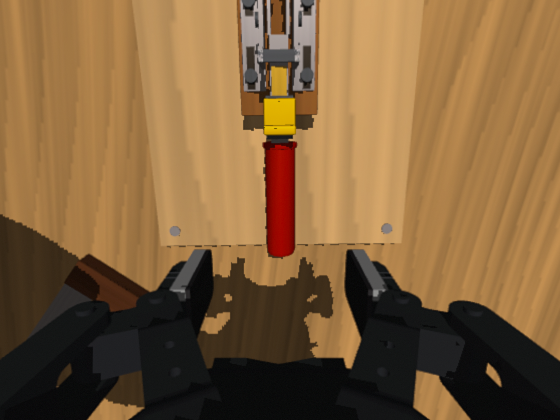

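Run:
```python
from h import *
import pickle; i=pickle.load(open("w4.pkl","rb"))
j=np.array([-.132,.991]); O=np.array([.5166,-.082]); jy=np.array([-.991,-.132])
for nm,p,z in [("ridge foot",(279.5,127.5),.104),("step front",(279.5,97),.104),("grip 200",(281,200),.08),("grip tip",(281.5,256),.08),("near",(280.5,147),.08)]:
    X=onz("wrist",p,z,i); d=X[:2]-O; print(nm,X.round(4),"jig",(d@j).round(4),(d@jy).round(4))
delta([.532,-.2124,.058],[np.pi,0,1.703])
```

```text
ridge foot [ 0.5235 -0.1504  0.104 ] jig -0.0687 0.0022
step front [ 0.5211 -0.1323  0.104 ] jig -0.0504 0.0021
grip 200 [ 0.5315 -0.2035  0.08  ] jig -0.1223 0.0012
grip tip [ 0.5377 -0.2479  0.08  ] jig -0.1672 0.0009
near [ 0.5261 -0.1649  0.08  ] jig -0.0834 0.0015
t 11.8 pos [ 0.5306 -0.2047  0.182 ] rot [-3.1415e+00  1.1000e-03  1.6986e+00] F [-0.81 -0.11  0.5 ] w 0.0654
shift units [-0.31  0.02  4.96] turn units [-0.      0.0004 -0.0014]
```

Emit:
move_arm --pt "-0.31 0.02 0.6 0 0 0" --pt "0 0 0.9 0 0 0" --pt "0 0 0.9 0 0 0" --pt "0 0 0.9 0 0 0" --pt "0 0 0.8 0 0 0"

```text
clock: 12.3
position: [0.5319, -0.21, 0.0772]
tool_rot: [-3.14, -0.0, 1.702]
force: [0.3, -0.2, 0.6]
grip_width: 0.0855
```

Emit:
move_arm --pt "0 0 0.5 0 0 0" --pt "0 0 0.36 0 0 0" --pt "0 0 0 0 0 0"

```text
clock: 12.6
position: [0.5321, -0.2103, 0.0568]
tool_rot: [-3.14, -0.0, 1.701]
force: [0.3, 0.4, 1.4]
grip_width: 0.0854
```

Run:
```python
from h import *
delta([.532,-.2124,.058],[np.pi,0,1.703])
im=viewer.grab_frame("wrist"); cv2.imwrite("pics/w5.png",im[:,:,::-1])
```

```text
t 12.6 pos [ 0.5321 -0.2103  0.0568] rot [-3.1402e+00 -5.0000e-04  1.7013e+00] F [0.28 0.45 1.38] w 0.0854
shift units [-0.08 -0.02 -0.05] turn units [-0.0005 -0.0002 -0.0005]
```

View pics/w5.png

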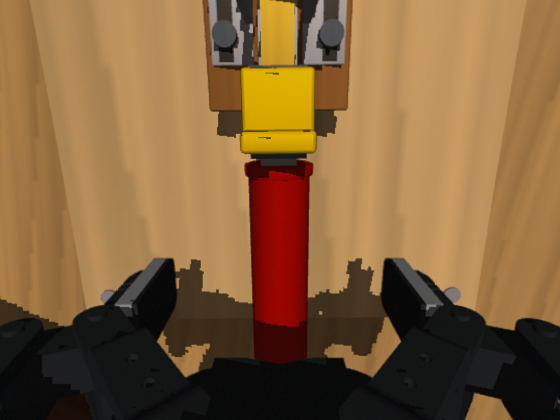

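Emit:
move_arm --pt "0 0 0 0 0 0" --pt "0 0 0 0 0 0" --pt "0 0 0 0 0 0" --pt "0 0 0 0 0 0" --pt "0 0 0 0 0 0" --claw 1 --force 25

```text
clock: 13.15
position: [0.5327, -0.2105, 0.0581]
tool_rot: [3.141, 0.0, 1.701]
force: [-1.6, 0.7, 4.9]
grip_width: 0.0213
```

Emit:
move_arm --pt "0 0 0 0 0 0" --pt "0 0 -0.06 0 0 0" --pt "0 0 0 0 0 0"

```text
clock: 13.45
position: [0.5326, -0.2105, 0.0594]
tool_rot: [3.142, 0.0, 1.701]
force: [0.5, 0.6, 0.6]
grip_width: 0.0208
```

Emit:
move_arm --pt "0 0 -0.14 0 0 0" --pt "0 0 -0.14 0 0 0" --pt "0 0 0 0 0 0"

```text
clock: 13.75
position: [0.5326, -0.2102, 0.0667]
tool_rot: [-3.142, -0.0, 1.701]
force: [-0.8, 2.0, -1.5]
grip_width: 0.0209
```

Emit:
move_arm --pt "0.02 0 -0.14 0 0 0" --pt "0.02 0 -0.14 0 0 0" --pt "0 0 0 0 0 0"

```text
clock: 14.05
position: [0.5325, -0.2095, 0.0738]
tool_rot: [3.141, 0.0, 1.701]
force: [-0.4, 0.2, -1.4]
grip_width: 0.0212
```

Emit:
move_arm --pt "0.04 0 -0.23 0 0 0" --pt "0.04 0 -0.23 0 0 0" --pt "0.05 0 -0.23 0 0 0" --pt "0.06 0 -0.23 0 0 0" --pt "0 0 0 0 0 0"

```text
clock: 14.55
position: [0.5318, -0.2044, 0.0971]
tool_rot: [3.141, -0.0, 1.701]
force: [-2.2, 2.2, -0.7]
grip_width: 0.0208
```

Run:
```python
from h import *
s=bot.observe(); print(s["moment"],s["force"])
im=viewer.grab_frame("wrist"); cv2.imwrite("pics/w6.png",im[:,:,::-1])
```

```text
[0.23717585 0.45779928 0.04987344] [-2.15829384  2.20366127 -0.74460707]
```

View pics/w6.png

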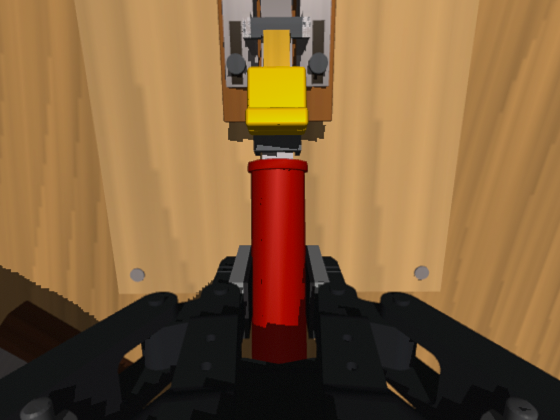

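Emit:
move_arm --pt "0.1 0 -0.29 0 0 0" --pt "0.12 0 -0.28 0 0 0" --pt "0.13 0 -0.28 0 0 0" --pt "0.15 0 -0.26 0 0 0" --pt "0.16 0 -0.26 0 0 0"

```text
clock: 15.1
position: [0.5295, -0.1882, 0.1311]
tool_rot: [-3.141, 0.0, 1.701]
force: [-1.4, 0.2, -6.0]
grip_width: 0.0214
```

Emit:
move_arm --pt "0.18 0 -0.24 0 0 0" --pt "0.19 0 -0.24 0 0 0" --pt "0.21 0 -0.22 0 0 0" --pt "0.22 0 -0.21 0 0 0" --pt "0.23 0 -0.2 0 0 0"

```text
clock: 15.6
position: [0.526, -0.1626, 0.1587]
tool_rot: [-3.141, -0.0, 1.701]
force: [-3.5, -2.8, -5.9]
grip_width: 0.0211
```

Run:
```python
from h import *
s=bot.observe(); print(s["position"],s["moment"],s["force"])
im=viewer.grab_frame("wrist"); cv2.imwrite("pics/w7.png",im[:,:,::-1])
im=viewer.grab_frame("side")
cv2.imwrite("pics/s7.png",cv2.resize(im[125:245,205:315,::-1],None,fx=5,fy=5,interpolation=cv2.INTER_CUBIC))
```

```text
[ 0.52599566 -0.16259503  0.15870552] [-0.71117627  0.80208979  0.0557503 ] [-3.48431993 -2.78949147 -5.91873226]
```

View pics/w7.png

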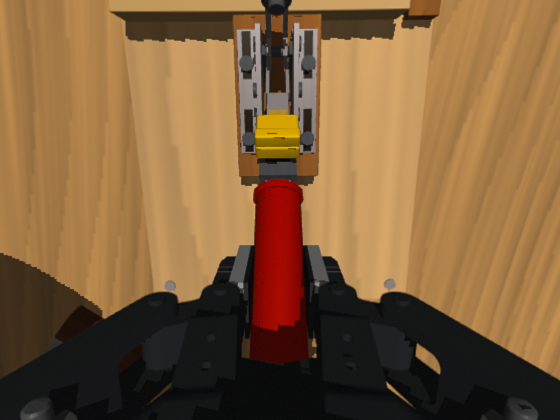

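View pics/s7.png

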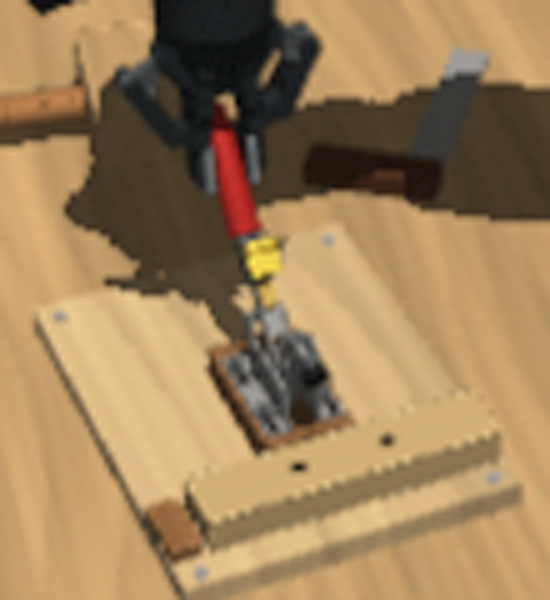

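Emit:
move_arm --pt "0.2 0 -0.15 0 0 0" --pt "0.21 0 -0.14 0 0 0" --pt "0.22 0 -0.13 0 0 0" --pt "0 0 0 0 0 0"

```text
clock: 16.1
position: [0.5238, -0.1466, 0.1694]
tool_rot: [-3.141, -0.0, 1.702]
force: [-6.6, -2.3, 0.5]
grip_width: 0.0213
```

Emit:
move_arm --pt "0.11 0 -0.06 0 0 0" --pt "0.11 0 -0.06 0 0 0" --pt "0 0 0 0 0 0"

```text
clock: 16.4
position: [0.5231, -0.1413, 0.1722]
tool_rot: [-3.141, -0.0, 1.701]
force: [-7.0, -1.7, 1.2]
grip_width: 0.0212
```

Emit:
move_arm --pt "0.11 0 -0.06 0 0 0" --pt "0 0 0 0 0 0"

```text
clock: 16.6
position: [0.5227, -0.1386, 0.1736]
tool_rot: [-3.141, -0.0, 1.701]
force: [-7.5, -2.5, -0.8]
grip_width: 0.0213
```

Emit:
move_arm --pt "0.11 -0.02 -0.05 0 0 0" --pt "0 0 0 0 0 0"

```text
clock: 16.8
position: [0.5223, -0.1359, 0.1749]
tool_rot: [3.142, -0.0, 1.702]
force: [-4.3, -1.9, 0.2]
grip_width: 0.021
```

Emit:
move_arm --pt "0.11 -0.01 -0.05 0 0 0" --pt "0 0 0 0 0 0"

```text
clock: 17.0
position: [0.5219, -0.1333, 0.1761]
tool_rot: [3.141, -0.0, 1.702]
force: [-3.2, -0.5, -0.5]
grip_width: 0.0207
```

Emit:
move_arm --pt "0.1 0 -0.04 0 0 0" --pt "0 0 0 0 0 0"

```text
clock: 17.2
position: [0.5216, -0.1311, 0.177]
tool_rot: [3.141, 0.0, 1.701]
force: [-2.2, -1.2, 1.4]
grip_width: 0.0207
```

Run:
```python
from h import *
im=viewer.grab_frame("wrist"); cv2.imwrite("pics/w8.png",im[:,:,::-1])
im=viewer.grab_frame("side")
cv2.imwrite("pics/s8.png",cv2.resize(im[125:245,205:315,::-1],None,fx=5,fy=5,interpolation=cv2.INTER_CUBIC))
```

```text
(no output)
```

View pics/w8.png

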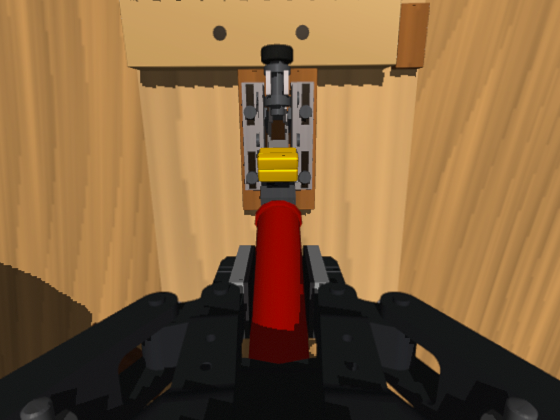

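View pics/s8.png

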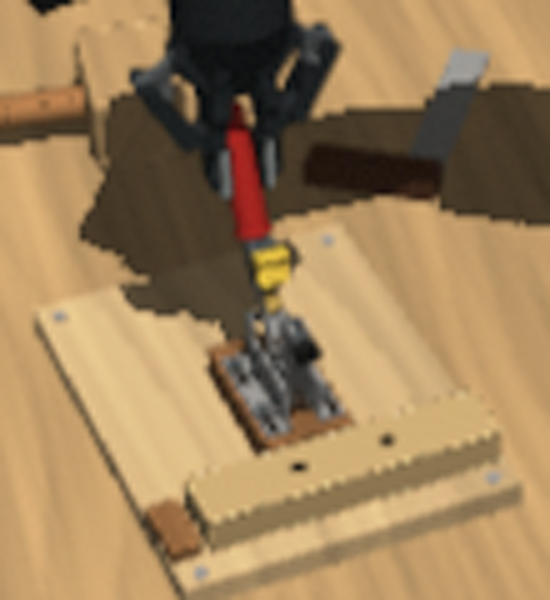

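Run:
```python
from h import *
from scipy.optimize import brentq
j=np.array([-.132,.991]); P=np.array([.5150,-.0845])
i=viewer.camera_info("wrist")
def pt(r,th,off=0): # off: perpendicular on upper side
    x=-r*np.cos(th)+off*np.sin(th); z=.078+r*np.sin(th)+off*np.cos(th)
    return np.array([*(P+x*j),z])
for th in [.9,1.0,1.05,1.1,1.15]:
    print(th,"collar axis",proj("wrist",pt(.078,th),i).round(1),"collar top",proj("wrist",pt(.078,th,.012),i).round(1),"ridge foot",proj("wrist",pt(.065,th,.025),i).round(1),"step front",proj("wrist",pt(.049,th,.025),i).round(1))
s=bot.observe()
d=s["position"][:2]-P; print("grasp r,ang", np.hypot(d@j,s["position"][2]+.019-.078), np.arctan2(s["position"][2]+.019-.078,-(d@j)))
```

```text
0.9 collar axis [279.  236.9] collar top [279.  225.4] ridge foot [279.  191.2] step front [279.  168.5]
1.0 collar axis [279. 229.] collar top [279.  214.8] ridge foot [279.  179.2] step front [279.  158.9]
1.05 collar axis [279.  224.4] collar top [279.  208.8] ridge foot [279.  172.9] step front [279.  153.9]
1.1 collar axis [279.  219.3] collar top [279.  202.5] ridge foot [279.  166.3] step front [279.  148.8]
1.15 collar axis [279.  213.9] collar top [279.  195.8] ridge foot [279.  159.5] step front [279.  143.6]
grasp r,ang 0.12703468313105454 1.190877860786732
```

Emit:
move_arm --pt "0.11 -0.01 -0.04 0 0 0" --pt "0 0 0 0 0 0"

```text
clock: 17.5
position: [0.5212, -0.1284, 0.178]
tool_rot: [3.141, 0.0, 1.701]
force: [-1.0, -2.0, 2.5]
grip_width: 0.0211
```

Emit:
move_arm --pt "0.11 -0.01 -0.04 0 0 0" --pt "0 0 0 0 0 0"

```text
clock: 17.7
position: [0.5208, -0.1262, 0.1788]
tool_rot: [3.14, 0.001, 1.701]
force: [4.6, -7.1, -5.6]
grip_width: 0.0211
```

Emit:
move_arm --pt "0.11 -0.01 -0.03 0 0 0" --pt "0 0 0 0 0 0"

```text
clock: 17.9
position: [0.5205, -0.1245, 0.1796]
tool_rot: [3.14, 0.003, 1.7]
force: [8.1, -12.5, -12.3]
grip_width: 0.0207
```

Run:
```python
from h import *
im=viewer.grab_frame("wrist"); cv2.imwrite("pics/w9.png",cv2.resize(im[20:270,180:380,::-1],None,fx=2.4,fy=2.4,interpolation=cv2.INTER_CUBIC))
j=np.array([-.132,.991]); P=np.array([.5150,-.0845])
i=viewer.camera_info("wrist")
def pt(r,th,off=0): # off: perpendicular on upper side
    x=-r*np.cos(th)+off*np.sin(th); z=.078+r*np.sin(th)+off*np.cos(th)
    return np.array([*(P+x*j),z])
for th in [1.05,1.1,1.15]:
    print(th,[((proj("wrist",X,i)[1]-20)*2.4).round(0) for X in (pt(.078,th,.012),pt(.065,th,.025),pt(.065,th,.032),pt(.049,th,.025))])
```

```text
1.05 [np.float64(479.0), np.float64(395.0), np.float64(371.0), np.float64(349.0)]
1.1 [np.float64(465.0), np.float64(380.0), np.float64(354.0), np.float64(337.0)]
1.15 [np.float64(450.0), np.float64(364.0), np.float64(337.0), np.float64(325.0)]
```

View pics/w9.png

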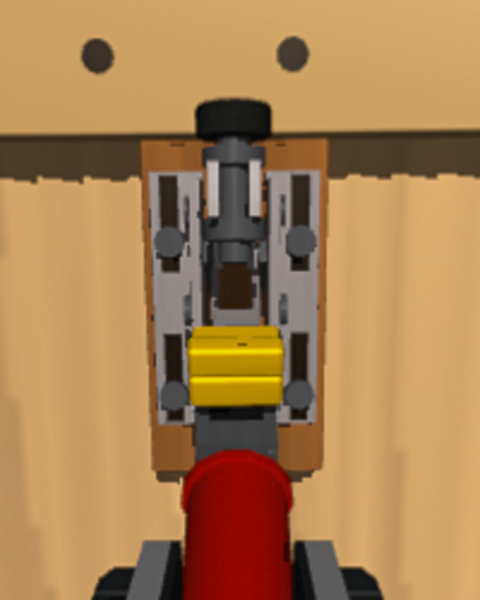

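Emit:
move_arm --pt "-0.08 0.02 0.03 0 0 0" --pt "0 0 0 0 0 0"

```text
clock: 18.15
position: [0.5207, -0.1253, 0.1791]
tool_rot: [3.141, 0.0, 1.701]
force: [-0.5, -4.1, 3.7]
grip_width: 0.021
```

Emit:
move_arm --pt "0 0 0 0 0 0" --pt "0 0 0 0 0 0" --pt "0 0 0 0 0 0" --pt "0 0 0 0 0 0" --pt "0 0 -0.2 0 0 0" --claw -1

```text
clock: 18.65
position: [0.5201, -0.1249, 0.1835]
tool_rot: [-3.141, -0.0, 1.701]
force: [0.0, -0.2, 0.3]
grip_width: 0.0852
```

Emit:
move_arm --pt "0 0 -0.9 0 0 0" --pt "0 0 -0.9 0 0 0" --pt "0 0 -0.9 0 0 0" --pt "0 0 -0.9 0 0 0" --pt "0 0 -0.3 0 0 0"

```text
clock: 19.15
position: [0.521, -0.1253, 0.2836]
tool_rot: [3.139, 0.0, 1.701]
force: [0.2, -0.3, 0.3]
grip_width: 0.0854
```

Run:
```python
from h import *
im=viewer.grab_frame("side")
cv2.imwrite("pics/s10.png",cv2.resize(im[125:245,205:315,::-1],None,fx=5,fy=5,interpolation=cv2.INTER_CUBIC))
im=viewer.grab_frame("wrist"); cv2.imwrite("pics/w10.png",im[:,:,::-1])
i=viewer.camera_info("wrist")
import pickle; pickle.dump(i,open("w10.pkl","wb"))
delta([.43,-.02,.29],[np.pi,0,3.275])
```

```text
t 19.25 pos [ 0.5208 -0.1251  0.2822] rot [3.1398e+00 1.0000e-04 1.7013e+00] F [-0.25  1.06 -0.3 ] w 0.0853
shift units [ 4.64 -3.05 -0.32] turn units [ 4.000e-04  5.000e-04 -5.009e-01]
```

View pics/s10.png

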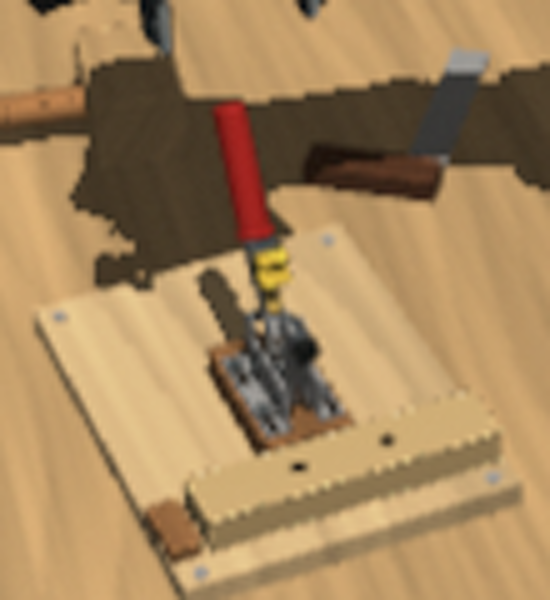

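View pics/w10.png

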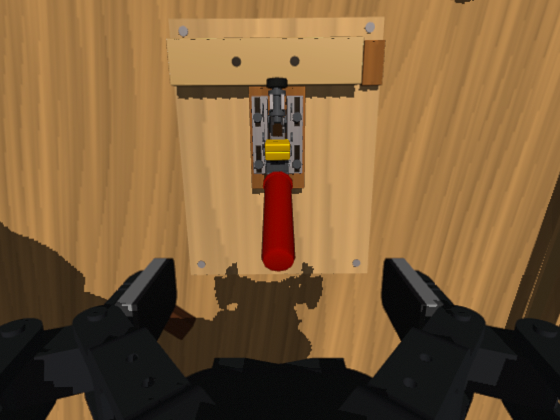

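Run:
```python
from h import *
import pickle
i=pickle.load(open("w10.pkl","rb"))
im=cv2.imread("pics/w10.png")
cv2.imwrite("pics/w10c.png",cv2.resize(im[25:100,155:395],None,fx=3.3,fy=3.3,interpolation=cv2.INTER_CUBIC))
c=np.array([onz("wrist",p,.045,i)[:2] for p in [(168.5,39.5),(362.5,40),(170.5,84.5),(363,83)]]); print(c.round(4),c.mean(0))
h=np.array([onz("wrist",p,.045,i)[:2] for p in [(236.5,61.5),(294.5,61.5)]]);print(h.round(4),h.mean(0),np.linalg.norm(h[1]-h[0]))
```

```text
[[ 0.3926 -0.0059]
 [ 0.5866  0.0196]
 [ 0.3964 -0.0484]
 [ 0.5953 -0.0204]] [ 0.49272729 -0.01376499]
[[ 0.4624 -0.017 ]
 [ 0.5214 -0.0091]] [ 0.49191869 -0.0130306 ] 0.05957799760244153
```

Emit:
move_arm --pt "0 0 -0.1 0 0 -0.0455" --pt "0 0 -0.1 0 0 -0.0455" --pt "0 0 0 0 0 -0.0455" --pt "0 0 0 0 0 -0.0455" --pt "0 0 0 0 0 -0.0455"

```text
clock: 19.75
position: [0.52, -0.125, 0.2851]
tool_rot: [-3.141, -0.001, 2.422]
force: [0.6, 0.6, -0.6]
grip_width: 0.0855
```

Emit:
move_arm --pt "0 0 0 0 0 -0.0455" --pt "0 0 0 0 0 -0.0455" --pt "0 0 0 0 0 -0.0455" --pt "0 0 0 0 0 -0.0455" --pt "0 0 0 0 0 -0.0455"

```text
clock: 20.25
position: [0.52, -0.125, 0.2851]
tool_rot: [3.141, -0.002, 3.137]
force: [-1.0, 0.6, -0.0]
grip_width: 0.0856
```

Emit:
move_arm --pt "0 0 0 0 0 -0.0455" --pt "0 0 0 0 0 0"

```text
clock: 20.45
position: [0.52, -0.1251, 0.2853]
tool_rot: [3.141, -0.001, -3.007]
force: [1.4, -0.0, -1.0]
grip_width: 0.0852
```

View pics/w10c.png

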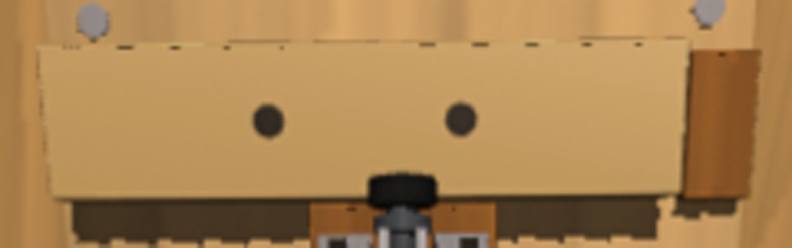

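Run:
```python
from h import *
delta([.4385,-.0173,.28],[np.pi,0,3.275])
```

```text
t 20.45 pos [ 0.52   -0.1251  0.2853] rot [ 3.1409e+00 -1.4000e-03 -3.0070e+00] F [ 1.41 -0.02 -1.04] w 0.0852
shift units [2.65 4.71 0.22] turn units [ 0.0002 -0.0004  0.0004]
```

Emit:
move_arm --pt "0.54 0.93 0 0 0 0" --pt "0.54 0.93 0 0 0 0" --pt "0.54 0.93 0 0 0 0" --pt "0.54 0.93 0 0 0 0" --pt "0.52 0.93 0 0 0 0"

```text
clock: 20.95
position: [0.4376, -0.0179, 0.2857]
tool_rot: [3.141, -0.001, -3.015]
force: [-0.1, 0.1, 0.3]
grip_width: 0.0853
```

Emit:
move_arm --pt "0 0 0.9 0 0 0" --pt "0 0 0.9 0 0 0" --pt "0 0 0.9 0 0 0" --pt "0 0 0.9 0 0 0" --pt "0 0 0 0 0 0"

```text
clock: 21.45
position: [0.4371, -0.0188, 0.194]
tool_rot: [3.141, -0.005, -3.014]
force: [-0.3, 0.1, 0.1]
grip_width: 0.085
```

Run:
```python
from h import *
im=viewer.grab_frame("wrist"); cv2.imwrite("pics/w11.png",im[:,:,::-1])
i=viewer.camera_info("wrist")
import pickle; pickle.dump(i,open("w11.pkl","wb"))
print(-i["R"].T@i["t"])
delta([.438,-.019,.06],[np.pi,0,3.275])
```

```text
[ 0.37093364 -0.02710401  0.33896649]
t 21.5 pos [ 0.4379 -0.0188  0.1955] rot [ 3.1416e+00 -2.9000e-03 -3.0130e+00] F [ 0.09 -0.43  0.34] w 0.0853
shift units [-0.02 -0.01  5.42] turn units [ 0.     -0.0009 -0.0015]
```

View pics/w11.png

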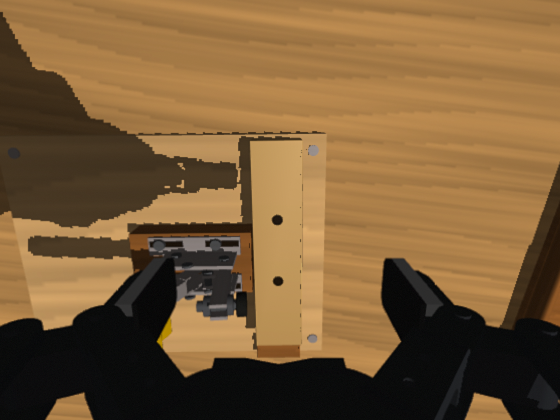

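Run:
```python
from h import *
import pickle
i=pickle.load(open("w11.pkl","rb"))
c=np.array([onz("wrist",p,.045,i)[:2] for p in [(250,140.5),(301,139.5),(256,346),(301,345),(277.5,219.5),(278,281)]]); print(c.round(4))
print(proj("wrist",[.438,-.019,.045],i))
```

```text
[[ 0.3977 -0.0481]
 [ 0.3913 -0.0055]
 [ 0.5976 -0.0203]
 [ 0.5907  0.024 ]
 [ 0.464  -0.016 ]
 [ 0.5243 -0.0077]]
[277.98660045 191.05631176]
```

Emit:
move_arm --pt "0 0 0.9 0 0 0" --pt "0 0 0.9 0 0 0" --pt "0 0 0.9 0 0 0" --pt "0 0 0.9 0 0 0" --pt "0 0 0.9 0 0 0"

```text
clock: 22.0
position: [0.4395, -0.0186, 0.084]
tool_rot: [-3.141, 0.002, -3.012]
force: [0.4, 0.1, -0.1]
grip_width: 0.085
```

Run:
```python
from h import *
im=viewer.grab_frame("wrist"); cv2.imwrite("pics/w12.png",im[:,:,::-1])
delta([.438,-.019,.015],[np.pi,0,3.275])
```

```text
t 22.05 pos [ 0.4382 -0.0186  0.0813] rot [ 3.1415e+00 -1.9000e-03 -3.0117e+00] F [-4.4   0.22 -5.2 ] w 0.0857
shift units [ 0.   -0.01  2.65] turn units [ 0.     -0.0006 -0.0011]
```

View pics/w12.png

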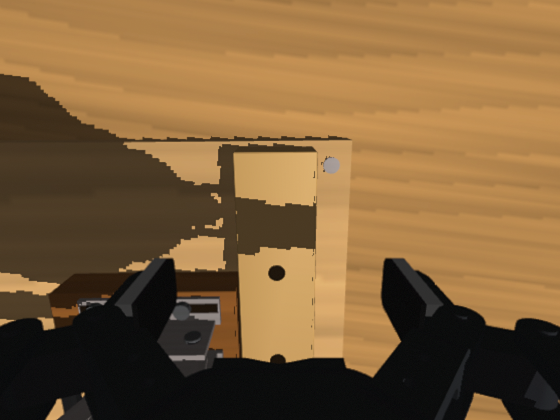

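Emit:
move_arm --pt "0 0 0 0 0 0"

```text
clock: 22.15
position: [0.4386, -0.0188, 0.084]
tool_rot: [-3.142, -0.001, -3.011]
force: [0.8, 0.5, 0.9]
grip_width: 0.0853
```

Run:
```python
from h import *
for n,sl in (("side",np.s_[105:265,190:340]),("scene",np.s_[130:270,165:315])):
    im=viewer.grab_frame(n)
    cv2.imwrite(f"pics/{n}13.png",cv2.resize(im[sl][:,:,::-1],None,fx=3.7,fy=3.7,interpolation=cv2.INTER_CUBIC))
delta([.438,-.019,.015],[np.pi,0,3.275])
```

```text
t 22.25 pos [ 0.4394 -0.0187  0.0851] rot [-3.1415e+00  1.3000e-03 -3.0107e+00] F [0.59 0.18 0.71] w 0.0852
shift units [ 0.06 -0.    2.8 ] turn units [-0.      0.0004 -0.0008]
```

View pics/side13.png

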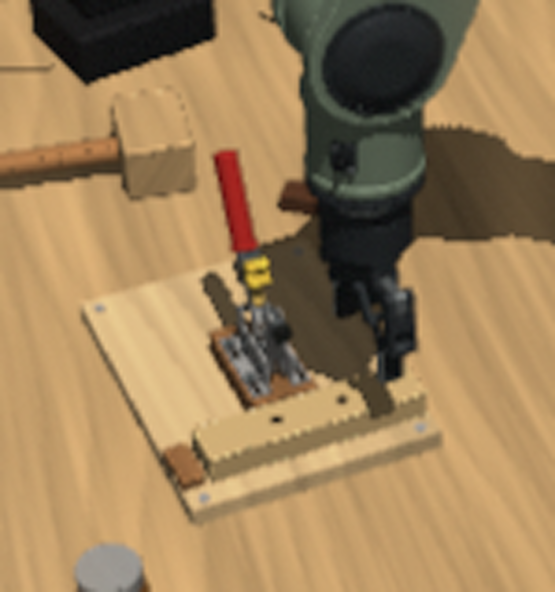

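View pics/scene13.png

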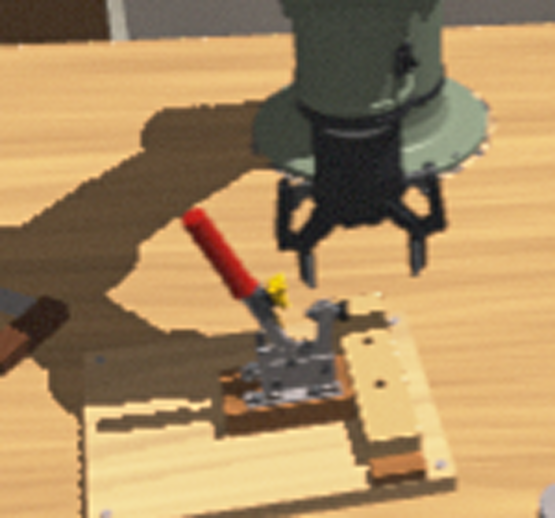

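Emit:
move_arm --pt "0 0 0.5 0 0 0" --pt "0 0 0.7 0 0 0" --pt "0 0 0.7 0 0 0" --pt "0 0 0.4 0 0 0" --pt "0 0 0.2 0 0 0"

```text
clock: 22.75
position: [0.4391, -0.0187, 0.0215]
tool_rot: [-3.142, 0.0, -3.01]
force: [1.0, -0.1, -0.3]
grip_width: 0.0857
```

Emit:
move_arm --pt "0 0 0.1 0 0 0" --pt "0 0 0 0 0 0"

```text
clock: 22.95
position: [0.439, -0.0187, 0.0192]
tool_rot: [-3.142, 0.0, -3.01]
force: [0.7, -0.8, -0.3]
grip_width: 0.0853
```

Run:
```python
from h import *
delta([.438,-.019,.015],[np.pi,0,3.275])
im=viewer.grab_frame("wrist"); cv2.imwrite("pics/w14.png",im[:,:,::-1])
```

```text
t 22.95 pos [ 0.439  -0.0187  0.0192] rot [-3.1415e+00  5.0000e-04 -3.0098e+00] F [ 0.74 -0.8  -0.3 ] w 0.0853
shift units [ 0.04 -0.01  0.17] turn units [-0.      0.0002 -0.0005]
```

View pics/w14.png

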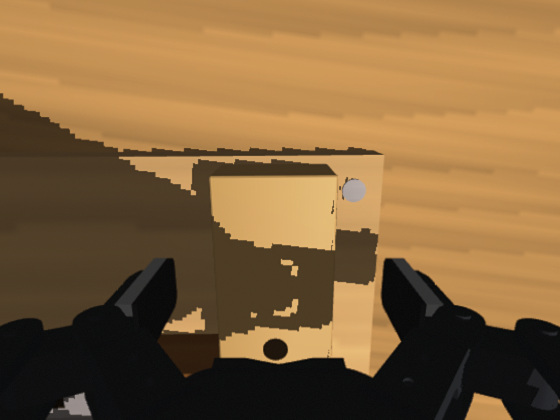

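Emit:
move_arm --pt "0 -0.06 0.1 0 0 0" --pt "0 0 0 0 0 0" --pt "0 0 0 0 0 0" --pt "0 0 0 0 0 0" --pt "0 0 0 0 0 0" --claw 1 --force 40

```text
clock: 23.5
position: [0.4389, -0.0203, 0.0165]
tool_rot: [-3.142, 0.0, -3.01]
force: [-1.1, -0.4, 5.1]
grip_width: 0.0446
```

Emit:
move_arm --pt "0 0 0 0 0 0" --force 60

```text
clock: 23.6
position: [0.439, -0.0202, 0.0166]
tool_rot: [-3.142, 0.0, -3.01]
force: [-1.0, -0.3, 8.0]
grip_width: 0.0438
```

Emit:
move_arm --pt "0 0 -0.06 0 0 0" --pt "0 0 -0.1 0 0 0" --pt "0 0 -0.2 0 0 0" --pt "0 0 -0.4 0 0 0" --pt "0 0 -0.4 0 0 0"

```text
clock: 24.1
position: [0.4388, -0.0202, 0.0462]
tool_rot: [-3.142, -0.0, -3.01]
force: [0.3, -0.6, -1.7]
grip_width: 0.044
```

Run:
```python
from h import *
delta([.4162,.345,.1],[np.pi,0,np.pi-.028])
im=viewer.grab_frame("wrist"); cv2.imwrite("pics/w15.png",im[:,:,::-1])
im=viewer.grab_frame("side")
cv2.imwrite("pics/s15.png",cv2.resize(im[105:265,190:340,::-1],None,fx=3.7,fy=3.7,interpolation=cv2.INTER_CUBIC))
```

```text
t 24.1 pos [ 0.4388 -0.0202  0.0462] rot [-3.1416e+00 -1.0000e-04 -3.0097e+00] F [ 0.3  -0.64 -1.75] w 0.044
shift units [-1.02 14.6  -2.15] turn units [-0.     -0.      0.0509]
```

View pics/w15.png

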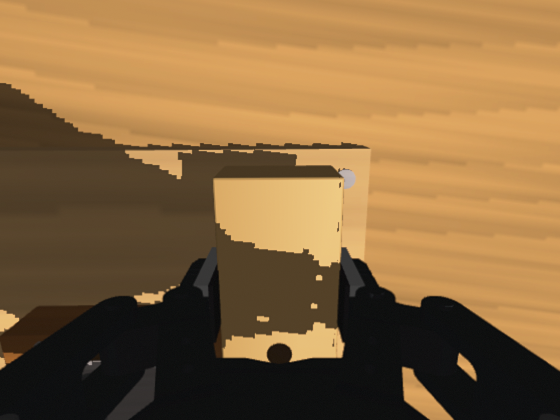

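View pics/s15.png

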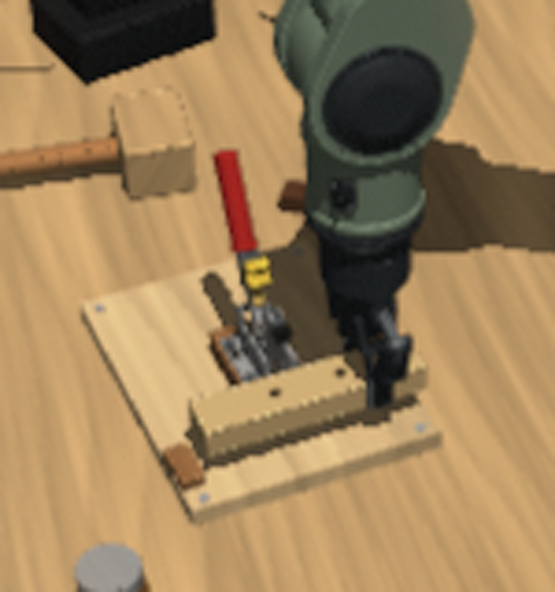

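Emit:
move_arm --pt "0 0.4 0 0 0 0" --pt "0 0.7 -0.1 0 0 0" --pt "-0.05 0.9 -0.2 0 0 0" --pt "-0.1 0.9 -0.4 0 0 0" --pt "-0.1 0.9 -0.4 0 0 0"

```text
clock: 24.7
position: [0.4319, 0.0763, 0.0727]
tool_rot: [3.142, -0.001, -3.009]
force: [0.3, -0.4, -1.8]
grip_width: 0.0441
```

Emit:
move_arm --pt "-0.1 0.9 -0.4 0 0 0" --pt "-0.1 0.9 -0.4 0 0 0" --pt "-0.1 0.9 -0.3 0 0 0.01" --pt "-0.1 0.9 0 0 0 0.01" --pt "-0.1 0.9 0 0 0 0.01"

```text
clock: 25.2
position: [0.4316, 0.1897, 0.1002]
tool_rot: [3.141, -0.0, -3.105]
force: [-0.3, 0.7, -0.8]
grip_width: 0.0439
```

Emit:
move_arm --pt "-0.1 0.9 0 0 0 0.01" --pt "-0.1 0.9 0 0 0 0.01" --pt "-0.05 0.9 0 0 0 0" --pt "0 0.9 0 0 0 0" --pt "0 0.7 0 0 0 0"

```text
clock: 25.7
position: [0.4383, 0.2975, 0.0999]
tool_rot: [-3.141, -0.001, 3.118]
force: [-0.4, 0.1, -1.9]
grip_width: 0.044
```

Run:
```python
from h import *
delta([.4169,.3458,.06],[np.pi,0,np.pi-.034])
```

```text
t 25.7 pos [0.4383 0.2975 0.0999] rot [-3.1415e+00 -6.0000e-04  3.1178e+00] F [-0.37  0.14 -1.92] w 0.044
shift units [0.9  1.91 1.59] turn units [-0.     -0.0002  0.0033]
```

Emit:
move_arm --pt "0.3 0.7 0 0 0 0.0033" --pt "0.3 0.7 0 0 0 0" --pt "0.3 0.4 0.3 0 0 0" --pt "0 0.08 0.5 0 0 0" --pt "0 0 0.3 0 0 0"

```text
clock: 26.2
position: [0.4177, 0.3426, 0.0712]
tool_rot: [-3.14, -0.001, 3.106]
force: [0.1, -1.0, -0.9]
grip_width: 0.044
```

Emit:
move_arm --pt "0 0 0 0 0 0"

```text
clock: 26.3
position: [0.4179, 0.3417, 0.0712]
tool_rot: [-3.139, -0.001, 3.105]
force: [-0.1, 0.2, -1.8]
grip_width: 0.0443
```

Run:
```python
from h import *
delta([.4169,.3458,.0065],[np.pi,0,np.pi-.034])
for n,sl in (("side",np.s_[250:390,240:400]),("scene",np.s_[140:270,320:460])):
    im=viewer.grab_frame(n)
    cv2.imwrite(f"pics/{n}16.png",cv2.resize(im[sl][:,:,::-1],None,fx=4,fy=4,interpolation=cv2.INTER_CUBIC))
```

```text
t 26.3 pos [0.4179 0.3417 0.0712] rot [-3.1393e+00 -1.5000e-03  3.1051e+00] F [-0.05  0.15 -1.81] w 0.0443
shift units [0.04 0.17 2.59] turn units [-0.0007 -0.0005 -0.0008]
```

View pics/side16.png

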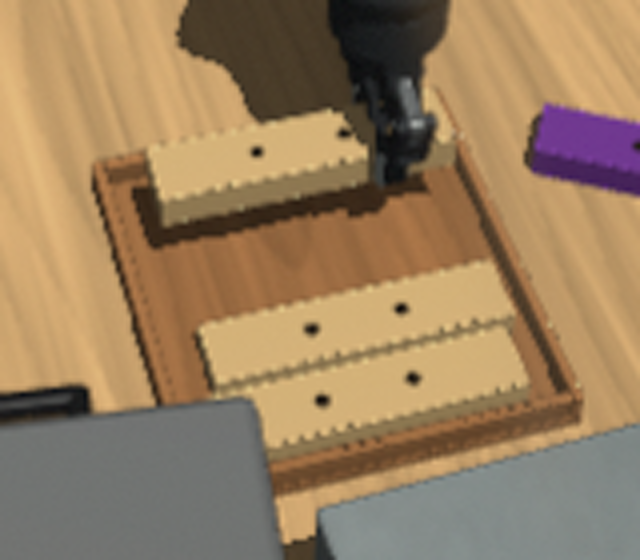

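View pics/scene16.png

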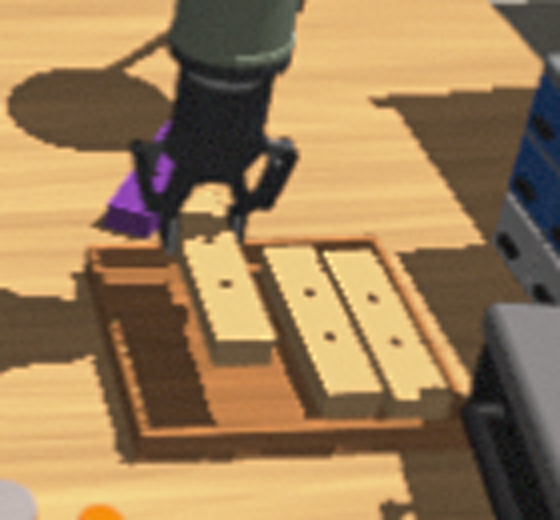

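Emit:
move_arm --pt "0 0.1 0.5 0 0 0" --pt "0 0 0.7 0 0 0" --pt "0 0 0.6 0 0 0" --pt "0 0 0.35 0 0 0" --pt "0 0 0.15 0 0 0"

```text
clock: 26.9
position: [0.418, 0.3453, 0.0142]
tool_rot: [-3.141, -0.001, 3.106]
force: [-0.9, 0.1, -1.5]
grip_width: 0.0441
```

Emit:
move_arm --pt "0 0 0.06 0 0 0" --pt "0 0 0 0 0 0"

```text
clock: 27.1
position: [0.4184, 0.3458, 0.014]
tool_rot: [3.141, 0.0, 3.106]
force: [0.0, -0.6, -1.0]
grip_width: 0.0439
```

Emit:
move_arm --pt "0 0 0.1 0 0 0" --pt "0 0 0.06 0 0 0" --pt "0 0 0 0 0 0"

```text
clock: 27.4
position: [0.4182, 0.3457, 0.0098]
tool_rot: [3.142, 0.0, 3.106]
force: [0.6, 0.1, -1.1]
grip_width: 0.0442
```

Emit:
move_arm --pt "0 0 0.05 0 0 0" --pt "0 0 0.03 0 0 0" --pt "0 0 0 0 0 0"

```text
clock: 27.7
position: [0.4182, 0.3457, 0.0077]
tool_rot: [-3.142, -0.0, 3.106]
force: [0.7, 0.4, -1.4]
grip_width: 0.0438
```

Emit:
move_arm --pt "0 0 0.03 0 0 0" --pt "0 0 0 0 0 0"

```text
clock: 27.9
position: [0.4182, 0.3457, 0.007]
tool_rot: [-3.142, -0.0, 3.106]
force: [-0.2, -0.3, -2.5]
grip_width: 0.0443
```

Emit:
move_arm --pt "0 0 0.03 0 0 0" --pt "0 0 0 0 0 0"

```text
clock: 28.1
position: [0.4183, 0.3457, 0.0066]
tool_rot: [3.141, 0.0, 3.106]
force: [-2.6, -0.9, 7.9]
grip_width: 0.0442
```

Emit:
move_arm --pt "0 0 0.02 0 0 0" --pt "0 0 0 0 0 0"

```text
clock: 28.3
position: [0.4182, 0.3457, 0.0066]
tool_rot: [3.141, 0.0, 3.106]
force: [-4.3, -3.4, 19.7]
grip_width: 0.0442
```

Emit:
move_arm --pt "0 0 -0.02 0 0 0" --pt "0 0 0 0 0 0"

```text
clock: 28.5
position: [0.4183, 0.3458, 0.0067]
tool_rot: [3.141, 0.0, 3.106]
force: [-2.6, -0.8, 10.5]
grip_width: 0.0441
```

Emit:
move_arm --pt "0 0 0 0 0 0" --pt "0 0 0 0 0 0" --pt "0 0 0 0 0 0" --pt "0 0 0 0 0 0" --claw -0.5

```text
clock: 28.9
position: [0.4182, 0.3457, 0.0062]
tool_rot: [-3.142, -0.0, 3.106]
force: [-0.4, 0.2, -0.5]
grip_width: 0.0641
```

Emit:
move_arm --pt "0 0 -0.2 0 0 0" --pt "0 0 -0.4 0 0 0" --pt "0 0 -0.8 0 0 0" --pt "0 0 -0.9 0 0 0" --pt "0 0 -0.9 0 0 0"

```text
clock: 29.4
position: [0.4183, 0.3457, 0.0879]
tool_rot: [3.141, 0.0, 3.106]
force: [0.1, -0.1, 0.4]
grip_width: 0.064
```

Emit:
move_arm --pt "0 0 -0.9 0 0 0" --pt "0 0 -0.9 0 0 0" --pt "0 0 -0.9 0 0 0" --pt "0 0 -0.5 0 0 0" --pt "0 0 0 0 0 0"

```text
clock: 29.9
position: [0.4187, 0.3462, 0.1681]
tool_rot: [3.139, 0.002, 3.106]
force: [0.3, 0.2, 0.1]
grip_width: 0.0642
```

Run:
```python
from h import *
print(bot.observe()["position"],bot.observe()["clock"])
im=viewer.grab_frame("side"); cv2.imwrite("pics/s17.png",im[:,:,::-1])
im=viewer.grab_frame("scene"); cv2.imwrite("pics/sc17.png",im[:,:,::-1])
im=viewer.grab_frame("wrist"); cv2.imwrite("pics/w17.png",im[:,:,::-1])
```

```text
[0.41874541 0.3462284  0.16809048] 29.9
```

View pics/s17.png

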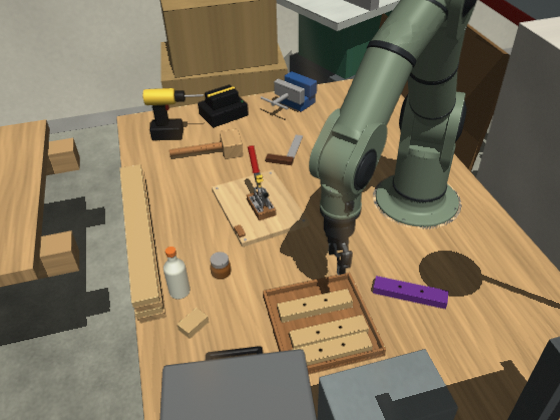

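View pics/sc17.png

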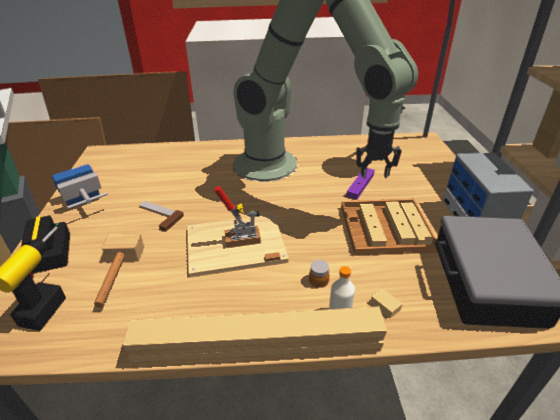

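View pics/w17.png

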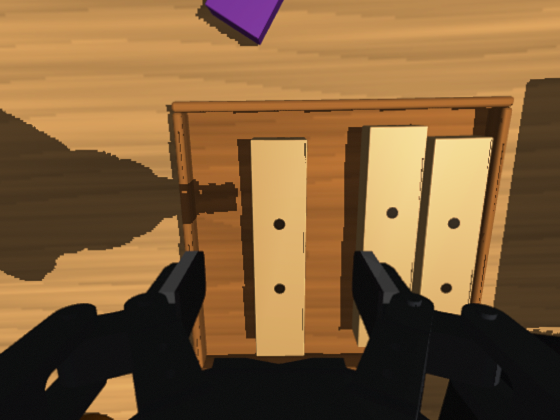

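Run:
```python
from h import *
i=viewer.camera_info("wrist")
for nm,a,b in [("new L",(251,140),(257,355)),("new R",(306,140),(304,354)),("finA R",(427,128),(415,290)),("finB holes",(454,223),(446.5,288)),("finA holes",(392,212.5),(385,278)),("new holes",(279.5,224),(280,288.5))]:
    A=onz("wrist",a,.035,i);B=onz("wrist",b,.035,i);d=B-A
    print(nm,A[:2].round(4),B[:2].round(4),np.degrees(np.arctan2(d[1],d[0])).round(2))
```

```text
new L [0.3718 0.3254] [0.5704 0.3201] -1.51
new R [0.3733 0.3686] [0.5707 0.3641] -1.3
finA R [0.3675 0.4624] [0.5073 0.463 ] 0.25
finB holes [0.446 0.491] [0.5061 0.4903] -0.65
finA holes [0.4351 0.4392] [0.4949 0.4362] -2.89
new holes [0.4421 0.3455] [0.5022 0.3439] -1.48
```

Everything checks out: the batten lies flat and parallel in the free half of the tray, the clamp is open, and the robot is touching nothing.

```bash
python3 -c "
from workcell import workorder
print(workorder.job_done())"
```

```text
the job is handed in; nothing more can be done
None
```

The job is done and handed in at about 30 s of the 64 s allowed; no verdict was reported.

- **Safety slide:** I pressed the step about 5–6 mm at roughly 3–5 N and pushed the ridge back until it came up against its stop. The highest readings were about 6.6 N of push and 4.9 N of press. The wrist picture showed the slide 15 mm back.
- **Handle:** I lifted it gently, at about 2 N where the lock would have held, and swung it up to its stop. The force jumped there to about 19 N in all on the open handle, and I eased off straight away. In the wrist picture it stood at about 1.15 rad with the hold-down arm upright.
- **Batten:** I gripped it near its free end, slid it clear of the clamp and set it down until it touched. Contact reached about 20 N as it seated in the tray, and I backed off before opening the fingers.
- **Last checks:**
  - The batten lies flat in the free half, about 70 mm clear of the nearer finished batten. It is turned about −1.4°, in line with them to within 2°.
  - The clamp is still open, the finished battens and the other bench items look unmoved, and the gripper is well clear above the tray.
- **Readings that disagreed:**
  - One jump to about 7 N on the way down to the batten was gone on the next reading, and the pictures showed nothing touching.
  - My direction readings for the finished battens from the last wrist picture differed from each other by about 3°, which I put down to reading pixels from small features.

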